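Slide a loaded tray up onto the stirrer deck

ROBOT

A 6-joint arm with a two-finger parallel gripper is mounted at the origin on the work surface. World frame = base frame: x ahead of the robot, y to its left, z up, the work surface at z = 0. Lengths are in m, angles in rad, forces in N, time in s.
With the tool pointing down it reaches from about 0.35 to 0.775 m from the base axis. Payload 5.5 kg.
Tool frame: the origin (TCP) lies on the mounting face of the last link; the fingertips stand 173 mm ahead of it and the grasp point (between the pads) lies 155 mm ahead of it; z points along the fingers, y is the direction in which the jaws open and shut (so a half turn about z gives the same grasp; the last joint's range is limited). The gripper opens to 85 mm and grips with 20 to 120 N. Pads are 22 mm wide; open, the fingers measure 114 mm over their backs; the gripper's body (76 mm by 85 mm) begins 54 mm behind the grasp point. The pads swing forward as they close: fully open they stand 13 mm farther back than shut.
Start: joints at [-1.408, 0.313, 0.046, 1.304, 0, 1.431], TCP at [0.171, -0.549, 0.405] pointing down, gripper open.
Joint ranges: [-2.76, 2.76], [-0.86, 1.69], [-1.03, 1.26], [-2.2, 2.34], [-1.47, 1.5], [-3.14, 3.14]. Speed limits (rad/s): [2.57, 2.57, 3.14, 3.14, 3.14, 3.14].

INTERFACE

Orientations are given as a unit quaternion [w, x, y, z].
In Python, from workcell import get_state, eyes, env gives the robot as it stands. The module is installed in compiled form; this text tells all that it offers.
- The arm moves only by the tool carry_out, never from a script. Its argument "motion" is a list of rows, each an object of numbers: "jaw": the opening, from -1 (shut) to 1 (fully open); "tx", "ty", "tz": the shift along the tool's x, y, z in cm; "wx", "wy", "wz": the turn, a rotation vector about the tool's x, y, z in degrees. In form: [{"jaw": .., "tx": .., "ty": .., "tz": .., "wx": .., "wy": .., "wz": ..}, ...]. A call has 1 to 20 rows; each row shifts and turns the commanded pose from where the row before left it, along the tool's axes as they then stand; what a row does not reach is not made up. A row lasts 1/8 s, in which the tool goes at most 62.5 mm and 10.7 degrees, less where a joint would pass 70% of its speed; a pose out of reach is approached as far as the arm can. A call with a gripper value outside its range is refused whole. The fingers move at their own pace and stop on an object; "force" is the grip in N (left out, the last holds). Time passes only in rows, so rows that do not move let the fingers close. It gives the time, the measured TCP pose, the force and the opening at its end, in the units of the state.
- get_state(): the state, without advancing time (a new reading comes with each control period).
- eyes.read_camera(name): name is "scene" or "top" or "wrist"; returns the picture (400x640x3 uint8, blue, green, red); there is no depth.
- eyes.calibration(name): a dict with "K" (3x3 intrinsics, pixels), "camera_from_world" (4x4, takes a point from world to camera coordinates). Camera axes: x right, y up, looking along -z (the intrinsics and any distortion apply to the point x, -y, -z); pixel columns grow to the right and rows downward; lengths in m; the calibration is good to about 2 mm. A picture is of the moment at which its call begins: read the wrist's pose just before it. calibration takes no time and is no camera call; for the wrist camera it gives the pose at the moment of the call.
- env.hand_in(): hands the job in, once; it reports no verdict.
The state is a dict: "clock": time; "joint_pos": joint angles; "qvel": joint speeds; "tau": joint torques, N m; "tcp_pos": TCP position; "orientation": TCP orientation; "wrist_force": force on the tool from outside, world axes, zero at the start; "ft_torque": the same for the moment, N m; "finger_gap": finger opening in m.
Only numpy, scipy, OpenCV 4.12 (cv2) and the standard library are available. Lean on these libraries where they do the work, as an engineer would, in place of code of your own. Each camera call takes 0.05 s, during which the arm holds its last target.

TASK

Slide the steel tray, with the jar standing on it, from the white board up onto the black stirrer deck and gently on until its toe is fully home against the stop bar and has pushed the bar's small plunger in; leave it lying flat, centred between the deck's long edges and square to the bar, and let go. Do not carry it across: with its heel still down on the board, bring its raised toe well over the deck and pause so for a moment, then bring the heel up over the step, never lifting the whole tray clear of the surfaces. Keep the jar upright and do not move the bottle, flask and case standing around.

Things in the scene. Friction and masses are not known exactly. Their poses are not given: they have to be found in the camera images.
- board: Fixed white loading board on two battens, 200 mm (x) by 260 mm (y), its top 30 mm above the bench. Origin: on the bench under its centre (so the top is at origin z + 30 mm). Its +y axis points to the deck, in the sliding direction.
- deck: Fixed slim stirrer with a flat black deck, 200 mm (x) by 260 mm (y), beyond the board's +y end after an open gap of 5 to 15 mm, square to the board. Its top is 5 to 11 mm higher than the board's. Origin: on the top surface, at the middle of the near edge (the step); +y is the sliding direction, away from the board.
- plunger (a joint): Sprung steel plunger, 12 mm thick, mid-face in the rigid aluminium stop bar (160 mm long, 24 mm high) fixed square across the deck. The bar's place is not measured: its face is 190 to 230 mm in +y from the deck's origin, found by touch or eye. 0 = free, 5 mm proud of the face; 0.005 = flush. Pressing it takes under 0.7 N, less than the tray's friction, so the tray holds it in.
- tray_grip (a point): Point in the upright steel handle plate of the tray: plate 60 mm wide (x), 12 mm thick (y), top 65 mm above the tray's underside. The point is 45 mm above the underside, on the centre line, 20 mm from the heel edge towards the toe. Axes as the tray's: +y towards the toe, z up.
- tray_toe (a point): Middle of the leading (toe) edge, on the underside, of the steel tray: 100 mm wide (x), 180 mm long (y), floor 5 mm thick, flat smooth underside, rim 16 mm high, about 0.22 kg. It lies at first on the board, toe towards the deck. Axes as the tray's.
- tray_heel (a point): Middle of the tray's trailing (heel) edge, on the underside, 180 mm behind the toe; axes as the tray's.
- jar_mid (a point): Centre (half-way up) of a closed glass jar, 56 mm across and 85 mm high, about 0.12 kg, standing loose on the tray floor about 105 mm from the handle plate towards the toe; z is its axis. It can slide on the tray but not over its rim.
- amber_mid (a point): Centre of an amber bottle, 68 mm across, 150 mm high, standing on the bench; leave alone.
- flask_mid (a point): Centre of a stoppered conical glass flask, 84 mm across its foot, 112 mm high, standing on the bench; leave alone.
- case_mid (a point): Centre of a grey plastic case, 80 x 120 x 45 mm, lying on the bench; leave alone.

How it is judged:
By the outcome, as a careful person would: the job done as asked, in the order asked, and still so for the second after the job is handed in, with the robot touching nothing.
It also fails if it takes over 45 s, if anything falls off the work surface, if the arm or the gripper's body presses on something with over 40 N, if the wrist force passes 120 N, or if a joint passes its speed limit or range.

## Working session

There is one attempt and no reset: what is moved stays moved. The work goes in short steps, Python scripts to look and compute and a tool call to move; the robot and the scene stay as the last step left them, time stands still between calls to the robot, and variables do not carry over. Pictures are saved under pics/ and viewed, and the job is handed in when it is done.

Besides the shell and the picture viewer there is one more tool, called after "Request:" as name([rows], argument=value, ...), one row to a line, values as JSON. carry_out: Moves the arm, as the interface text tells. Its arguments: {"type":"object","properties":{"motion":{"type":"array"},"force":{"type":"number"}},"required":["motion"]}

```bash
mkdir -p pics; python3 - <<'E'
from workcell import get_state, eyes, env
import cv2
s=get_state(); print(s)
for n in ["scene","top","wrist"]:
    im=eyes.read_camera(n); cv2.imwrite(f"pics/{n}0.png",im)
    c=eyes.calibration(n); print(n,c)
E
```

```text
{'clock': 0.0, 'joint_pos': array([-1.40756742e+00,  3.13990651e-01,  4.49713604e-02,  1.30359782e+00,
       -2.74301185e-05,  1.43121981e+00]), 'qvel': array([1.85899298e-03, 3.49528539e-04, 4.85986918e-05, 3.36236653e-04,
       7.16693478e-04, 3.48014454e-04]), 'tau': array([ 4.51938604e-04, -4.80630219e+01,  2.98532438e+01,  1.92910794e-02,
        1.86513034e-05, -1.16093556e-06]), 'tcp_pos': array([ 0.17143178, -0.5486386 ,  0.40381102]), 'orientation': array([-9.10167424e-04,  9.88560075e-01,  1.50824893e-01, -2.44803308e-05]), 'wrist_force': array([ 0.88218846, -0.0854493 ,  0.08100257]), 'ft_torque': array([ 0.01218722, -0.04802664, -0.01422626]), 'finger_gap': 0.08480989975828349}
scene {'K': array([[517.76901634,   0.        , 316.99909897],
       [  0.        , 517.76901634, 200.57387152],
       [  0.        ,   0.        ,   1.        ]]), 'camera_from_world': array([[ 0.52261157,  0.85250217, -0.010826  , -0.32242182],
       [-0.60586971,  0.38029178,  0.6987847 ,  0.33417248],
       [ 0.59983251, -0.35863383,  0.71525012, -1.52288487],
       [ 0.        ,  0.    
[... 200 characters left out ...]
'camera_from_world': array([[ 0.01569599, -0.99984736,  0.00767426, -0.00949888],
       [ 0.99566376,  0.01633323,  0.09158   , -0.633522  ],
       [-0.09169136,  0.00620354,  0.99576815, -0.72116057],
       [ 0.        ,  0.        ,  0.        ,  1.        ]])}
wrist {'K': array([[327.38837345,   0.        , 323.86500789],
       [  0.        , 327.38837345, 192.92834037],
       [  0.        ,   0.        ,   1.        ]]), 'camera_from_world': array([[ 0.29888703, -0.95428706, -0.0016578 , -0.57451234],
       [ 0.9134962 ,  0.28661278, -0.28875216,  0.03776797],
       [ 0.2760276 ,  0.08478988,  0.95740245, -0.37868286],
       [ 0.        ,  0.        ,  0.        ,  1.        ]])}
```

View pics/scene0.png

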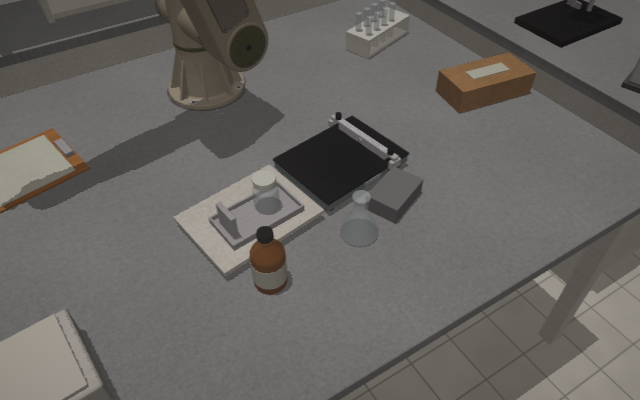

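View pics/top0.png

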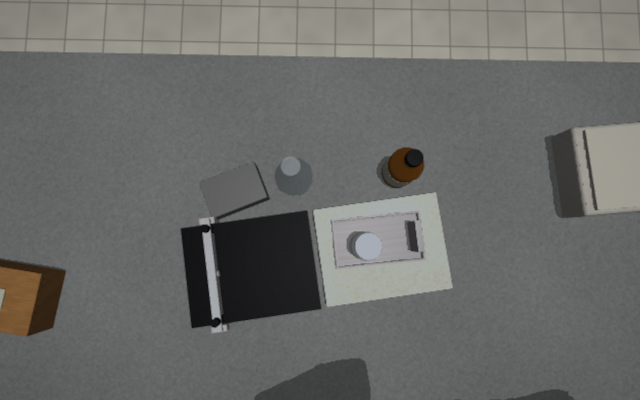

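View pics/wrist0.png

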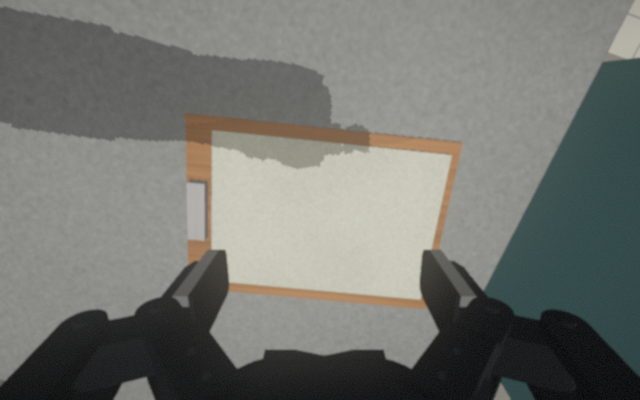

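The top view shows the board with its corners near (314,209), (437,193), (452,289) and (327,305). The deck is to its left, the handle is near (415,236) and the jar near (368,245). I'll zoom in next for accurate corners.

```bash
cat > h.py <<'E'
import numpy as np, cv2
from workcell import get_state, eyes, env
def proj(c,P):
    P=np.atleast_2d(P); T=c["camera_from_world"]; q=P@T[:3,:3].T+T[:3,3]
    q=q*[1,-1,-1]; u=q@c["K"].T; return u[:,:2]/u[:,2:]
def back(c,uv,z):
    T=c["camera_from_world"]; R=T[:3,:3]; o=-R.T@T[:3,3]; uv=np.atleast_2d(uv).astype(float)
    d=np.c_[uv,np.ones(len(uv))]@np.linalg.inv(c["K"]).T*[1,-1,-1]; d=d@R
    return o+d*((z-o[2])/d[:,2])[:,None]
def crop(im,x0,y0,w,h,k,name):
    cv2.imwrite(name,cv2.convertScaleAbs(cv2.resize(im[y0:y0+h,x0:x0+w],None,fx=k,fy=k,interpolation=cv2.INTER_CUBIC),alpha=1.5,beta=10))
E
python3 - <<'E'
from h import *
im=cv2.imread("pics/top0.png")
crop(im,310,185,150,125,5,"pics/c1.png"); crop(im,175,200,150,135,5,"pics/c2.png")
im=cv2.imread("pics/scene0.png")
crop(im,170,160,160,110,5,"pics/c3.png");crop(im,265,105,150,110,5,"pics/c4.png")
E
```

```text
(no output)
```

View pics/c1.png

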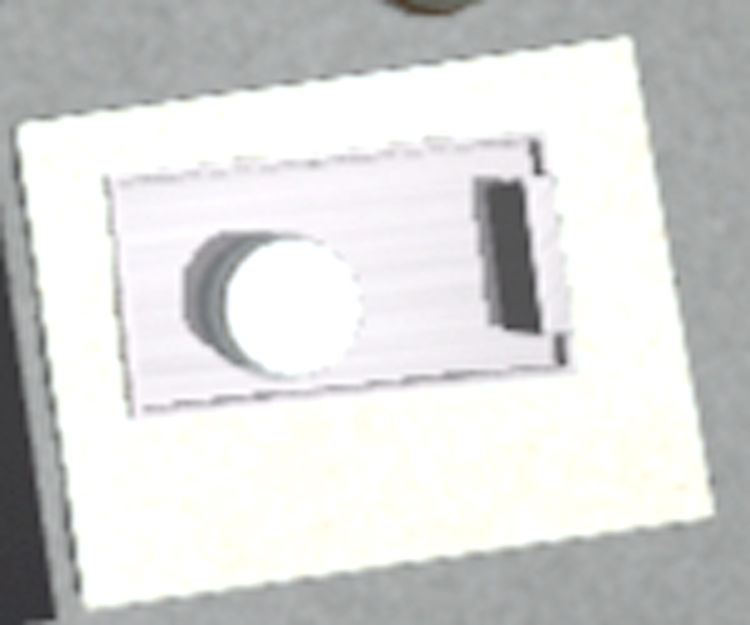

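View pics/c2.png

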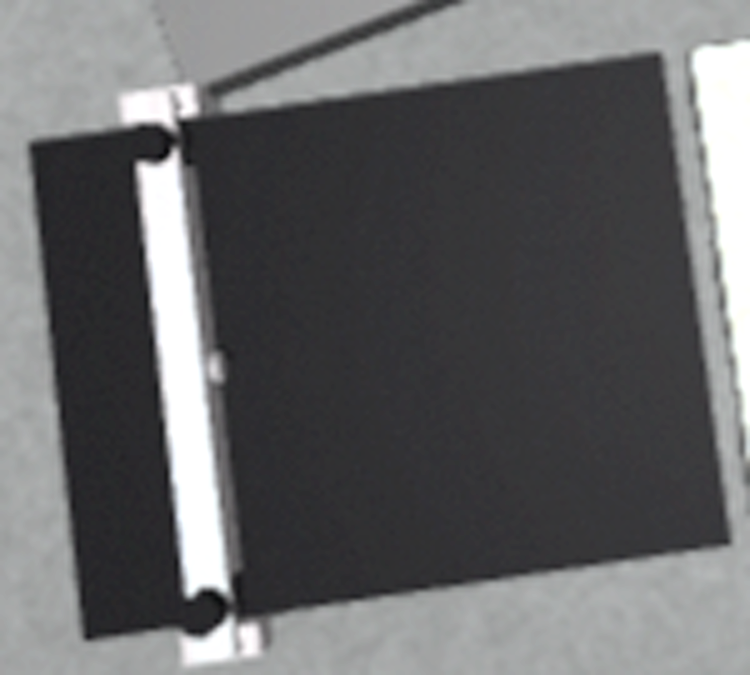

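View pics/c3.png

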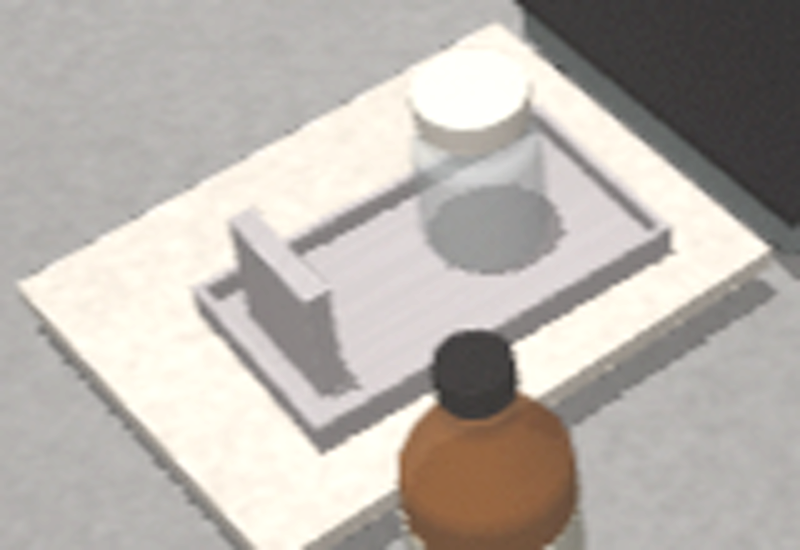

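View pics/c4.png

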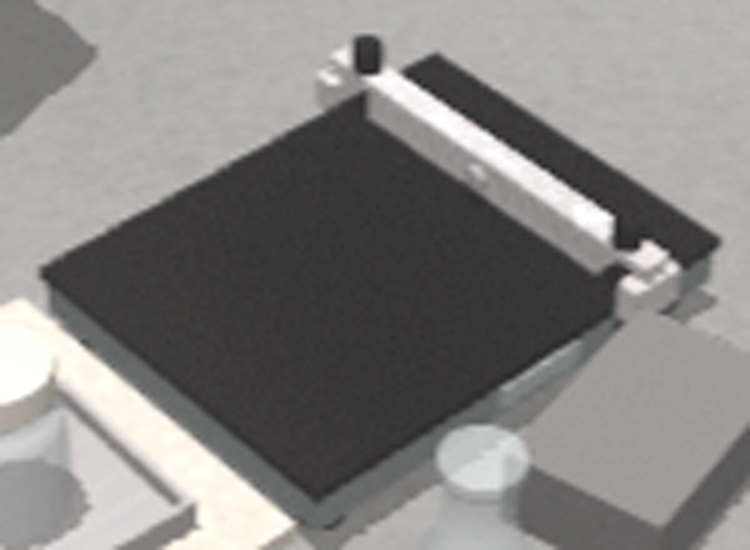

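```bash
cat > fit.py <<'E'
from h import *
from scipy.optimize import least_squares
ct=eyes.calibration("top"); cs=eyes.calibration("scene")
def px(p,x0,y0,k=5): return (np.array(p,float)+.5)/k-.5+[x0,y0]
bt=px([(18,123),(630,37),(714,515),(87,607)],310,185) # toe+x, heel+x, heel-x, toe-x
dt=px([(31,144),(664,53),(732,543),(84,640)],175,200) # far+x, near+x, near-x, far-x
bs=px([(20,285),(498,25),(770,250)],170,160) # heel-x, toe-x, toe+x
ds=px([(42,272),(437,55),(720,240),(318,500)],265,105) # near-x, far-x, far+x, near+x
print(back(ct,bt,.03)); print(back(ct,dt,.038)); print(back(cs,bs,.03)); print(back(cs,ds,.038))
hx,hy=.1,.13
BL=np.array([(hx,hy),(hx,-hy),(-hx,-hy),(-hx,hy)]); BS=np.array([(-hx,-hy),(-hx,hy),(hx,hy)])
DL=np.array([(hx,.26),(hx,0),(-hx,0),(-hx,.26)]); DS=np.array([(-hx,0),(-hx,.26),(hx,.26),(hx,0)])
def W(L,x,y,a,z):
    R=np.array([[np.cos(a),-np.sin(a)],[np.sin(a),np.cos(a)]]); return np.c_[L@R.T+[x,y],np.full(len(L),z)]
def res(p):
    x,y,a,x2,y2,z2,a2=p[:7]; o1=p[7:9]; o2=p[9:11]
    return np.r_[(proj(ct,W(BL,x,y,a,.03))-bt+o1).ravel(),(proj(ct,W(DL,x2,y2,a2,z2))-dt+o1).ravel(),
     (proj(cs,W(BS,x,y,a,.03))-bs+o2).ravel(),(proj(cs,W(DS,x2,y2,a2,z2))-ds+o2).ravel(), p[7:]*.5,(a-a2)*200]
r=least_squares(res,[.6,-.2,.1,.6,0,.038,.1,0,0,0,0])
print(np.round(r.x,4)); print(np.round(r.fun,2))
x,y,a,x2,y2,z2,a2=r.x[:7]
d=np.array([-np.sin(a),np.cos(a)]); c=np.array([np.cos(a),np.sin(a)]); v=np.array([x2-x,y2-y]); print("gap",v@d-.13,"lat",v@c)
E
python3 fit.py
```

```text
[[ 0.62637829  0.01056406  0.03      ]
 [ 0.66659125 -0.24441048  0.03      ]
 [ 0.47061735 -0.27596246  0.03      ]
 [ 0.43021671 -0.02069753  0.03      ]]
[[ 0.58209897  0.27935609  0.038     ]
 [ 0.62346632  0.02236601  0.038     ]
 [ 0.427176   -0.00846542  0.038     ]
 [ 0.38578673  0.24844173  0.038     ]]
[[ 0.47123535 -0.27428324  0.03      ]
 [ 0.43197532 -0.01998167  0.03      ]
 [ 0.62602762  0.01171243  0.03      ]]
[[ 0.42731701 -0.00657831  0.038     ]
 [ 0.38538632  0.24981076  0.038     ]
 [ 0.58116328  0.28141289  0.038     ]
 [ 0.62505357  0.02417156  0.038     ]]
[ 0.5485 -0.1317  0.1583  0.5252  0.0082  0.0381  0.1589  0.489   0.0081
  0.2154  0.0875]
[-0.42 -0.2   0.43 -0.55  0.43  0.18 -0.31  0.47 -0.18 -0.33 -0.3  -0.23
  0.09  0.39  0.15  0.28 -0.62  0.09  0.02 -0.68  0.68  0.17 -0.37  0.
 -0.04  0.12  0.41  0.52 -0.14 -0.24  0.24  0.    0.11  0.04 -0.12]
gap 0.011776050813646882 lat -0.0010010817232034182
```

```bash
cat > fit2.py <<'E'
from fit import *
print("-----")
o1,o2=r.x[7:9],r.x[9:11]
a=.1586; D=np.array([x2,y2]); d=np.array([-np.sin(a),np.cos(a)]); c=np.array([np.cos(a),np.sin(a)])
def df(P): q=P[:,:2]-D; return np.round(1000*np.c_[q@c,q@d],1)
t=px([(108,175),(540,137),(575,368),(131,413)],310,185)+0
P=back(ct,t+o1,.046); print("tray rim top, world",P,df(P))
s=px([(318,432),(195,290),(668,232)],170,160); P=back(cs,s+o2,.046); print(P,df(P))
s=px([(322,452)],170,160); P=back(cs,s+o2,.03); print(P,df(P))
h=px([(540,176),(553,176),(573,333),(545,333)],310,185); P=back(ct,h+o1,.095); print("handle top",P,df(P))
h=px([(232,218),(312,300),(250,207),(330,290)],170,160); P=back(cs,h+o2,.095); print("handle top scene",P,df(P))
j=px([(293,307)],310,185); P=back(ct,j+o1,.12); print("jar",P,df(P))
b=px([(195,165),(242,570)],175,200); print("bar bottom",df(back(ct,b+o1,.038)))
b=px([(183,165),(228,575)],175,200); print("bar top",df(back(ct,b+o1,.062)))
b=px([(368,118),(600,272)],265,105); print("bar bottom s",df(back(cs,b+o2,.038)))
b=px([(370,80),(612,232)],265,105); print("bar top s",df(back(cs,b+o2,.062)))
E
python3 fit2.py | sed -n '/-----/,$p'
```

```text
-----
tray rim top, world [[ 0.60452584 -0.02733687  0.046     ]
 [ 0.62281309 -0.20279519  0.046     ]
 [ 0.52994426 -0.21598147  0.046     ]
 [ 0.50936904 -0.03770833  0.046     ]] [[  72.7  -47.6]
 [  63.1 -223.7]
 [ -30.7 -222.1]
 [ -22.9  -42.8]]
[[ 0.62800961 -0.20321154  0.046     ]
 [ 0.52977347 -0.21442937  0.046     ]
 [ 0.60690146 -0.02760514  0.046     ]] [[  68.2 -225. ]
 [ -30.6 -220.5]
 [  75.   -48.2]]
[[ 0.62541097 -0.20242741  0.03      ]] [[  65.7 -223.8]]
handle top [[ 0.60411593 -0.18868518  0.095     ]
 [ 0.60419534 -0.19361572  0.095     ]
 [ 0.54530099 -0.20052822  0.095     ]
 [ 0.54513828 -0.18999172  0.095     ]] [[  46.9 -206.8]
 [  46.2 -211.7]
 [ -13.1 -209.2]
 [ -11.6 -198.8]]
handle top scene [[ 0.54666471 -0.19691763  0.095     ]
 [ 0.60528633 -0.18839455  0.095     ]
 [ 0.54479773 -0.18809999  0.095     ]
 [ 0.60419669 -0.18004354  0.095     ]] [[ -11.2 -205.9]
 [  48.1 -206.7]
 [ -11.6 -196.9]
 [  48.3 -198.3]]
jar [[ 0.55379011 -0.09155696  0.12      ]] [[  12.5 -103. ]]
bar bottom [[ 80.9 192.9]
 [-81.9 193.1]]
bar top [[ 80.2 191. ]
 [-79.  192.1]]
bar bottom s [[-83.6 197.9]
 [ 77.2 200.9]]
bar top s [[-83.1 198.3]
 [ 79.  204.4]]
```

```bash
cat >> h.py <<'E'
from scipy.spatial.transform import Rotation as Ro
def tool():
    s=get_state(); q=s["orientation"]; R=Ro.from_quat([q[1],q[2],q[3],q[0]]); return s,R
def down(yaw,pitch=0):
    # tool x along tray x, tool y along -tray y, z down; pitch>0 raises toe (about tray +x)
    return Ro.from_euler('z',yaw)*Ro.from_euler('x',pitch)*Ro.from_euler('x',np.pi)
def delta(p_tcp,Rt):
    s,R=tool(); return R.inv().apply(np.array(p_tcp)-s["tcp_pos"])*100, np.degrees((R.inv()*Rt).as_rotvec())
E
python3 - <<'E'
from h import *
np.set_printoptions(precision=3,suppress=True)
Rt=down(.113); s,R=tool()
t,w=delta([.5753,-.1884,.40],Rt); print(w)
print("after rot:",Rt.inv().apply(np.array([.5753,-.1884,.40])-s["tcp_pos"])*100)
ct=eyes.calibration("top");
print(back(ct,[(414,158)],.15),back(ct,[(290,165)],.112),back(ct,[(236,187)],.045))
E
```

```text
[-0.08  -0.005 10.872]
after rot: [ 44.193 -31.247   0.401]
[[ 0.71  -0.167  0.15 ]] [[0.702 0.055 0.112]] [[0.668 0.169 0.045]]
```

Request:
carry_out([
  {"jaw": 1,"wz": 5.45},
  {"jaw": 1,"wz": 5.45},
  {"jaw": 1,"tx": 4.42,"ty": -3.12},
  {"jaw": 1,"tx": 4.42,"ty": -3.12},
  {"jaw": 1,"tx": 4.42,"ty": -3.12},
  {"jaw": 1,"tx": 4.42,"ty": -3.12},
  {"jaw": 1,"tx": 4.42,"ty": -3.12},
  {"jaw": 1,"tx": 4.42,"ty": -3.12},
  {"jaw": 1,"tx": 4.42,"ty": -3.12},
  {"jaw": 1,"tx": 4.42,"ty": -3.12},
  {"jaw": 1,"tx": 4.42,"ty": -3.12},
  {"jaw": 1,"tx": 4.42,"ty": -3.12},
  {"jaw": 1},
])

```text
invalid input at $.motion[0]: expected keys jaw, tx, ty, tz, wx, wy, wz
```

```bash
python3 - <<'E'
from h import *
np.set_printoptions(precision=3,suppress=True)
s,R=tool(); c=eyes.calibration("wrist"); print(s["clock"],s["tcp_pos"],R.as_matrix())
im=eyes.read_camera("wrist"); cv2.imwrite("pics/w1.png",cv2.convertScaleAbs(im,alpha=1.4,beta=10)); np.savez("w1.npz",K=c["K"],T=c["camera_from_world"])
E
```

```text
0.15 [ 0.171 -0.549  0.404] [[ 0.955  0.298 -0.   ]
 [ 0.298 -0.955  0.001]
 [ 0.    -0.001 -1.   ]]
```

View pics/w1.png

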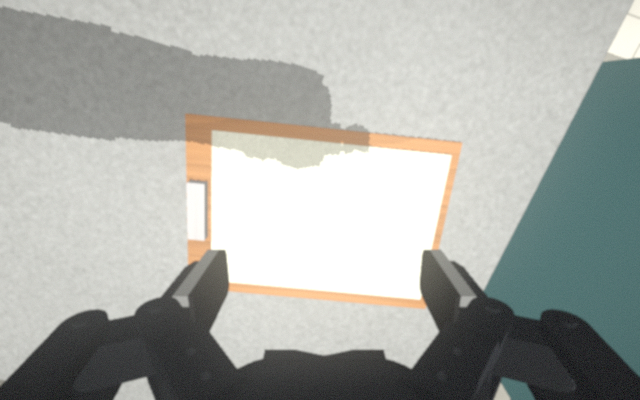

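The call was refused because every key is required, so the wrist picture still shows the start view. I'll repeat the move with full rows.

Request:
carry_out([
  {"jaw": 1,"tx": 0,"ty": 0,"tz": 0,"wx": 0,"wy": 0,"wz": 5.45},
  {"jaw": 1,"tx": 0,"ty": 0,"tz": 0,"wx": 0,"wy": 0,"wz": 5.45},
  {"jaw": 1,"tx": 4.42,"ty": -3.12,"tz": 0,"wx": 0,"wy": 0,"wz": 0},
  {"jaw": 1,"tx": 4.42,"ty": -3.12,"tz": 0,"wx": 0,"wy": 0,"wz": 0},
  {"jaw": 1,"tx": 4.42,"ty": -3.12,"tz": 0,"wx": 0,"wy": 0,"wz": 0},
  {"jaw": 1,"tx": 4.42,"ty": -3.12,"tz": 0,"wx": 0,"wy": 0,"wz": 0},
  {"jaw": 1,"tx": 4.42,"ty": -3.12,"tz": 0,"wx": 0,"wy": 0,"wz": 0},
  {"jaw": 1,"tx": 4.42,"ty": -3.12,"tz": 0,"wx": 0,"wy": 0,"wz": 0},
  {"jaw": 1,"tx": 4.42,"ty": -3.12,"tz": 0,"wx": 0,"wy": 0,"wz": 0},
  {"jaw": 1,"tx": 4.42,"ty": -3.12,"tz": 0,"wx": 0,"wy": 0,"wz": 0},
  {"jaw": 1,"tx": 4.42,"ty": -3.12,"tz": 0,"wx": 0,"wy": 0,"wz": 0},
  {"jaw": 1,"tx": 4.42,"ty": -3.12,"tz": 0,"wx": 0,"wy": 0,"wz": 0},
  {"jaw": 1,"tx": 0,"ty": 0,"tz": 0,"wx": 0,"wy": 0,"wz": 0},
])

```text
clock: 1.82
tcp_pos: [0.5777, -0.1865, 0.4039]
orientation: [-0.0, 0.998, 0.059, -0.0]
wrist_force: [-0.1, -0.7, 0.9]
finger_gap: 0.0857
```

```bash
python3 - <<'E'
from h import *
np.set_printoptions(precision=3,suppress=True)
s,R=tool(); c=eyes.calibration("wrist"); print(s["clock"],s["tcp_pos"],R.as_matrix())
im=eyes.read_camera("wrist"); cv2.imwrite("pics/w2raw.png",im); cv2.imwrite("pics/w2.png",cv2.convertScaleAbs(im,alpha=1.2,beta=5)); np.savez("w2.npz",K=c["K"],T=c["camera_from_world"])
E
```

```text
1.825 [ 0.578 -0.186  0.404] [[ 0.993  0.118 -0.   ]
 [ 0.118 -0.993  0.001]
 [-0.    -0.001 -1.   ]]
```

View pics/w2.png

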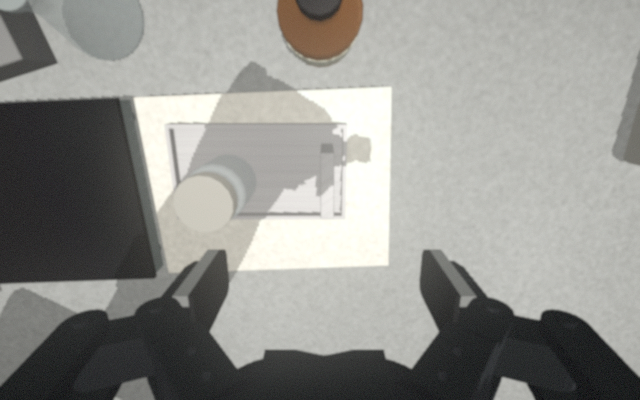

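The wrist view shows the handle's top strip at about x=327, rows 145–217. The tray rim corners are near (168,124), (346,122) and (343,216), almost parallel to the image axes.

```bash
python3 - <<'E'
from h import *
im=cv2.imread("pics/w2raw.png"); crop(im,155,110,205,120,3.9,"pics/c5.png")
E
```

```text
(no output)
```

View pics/c5.png

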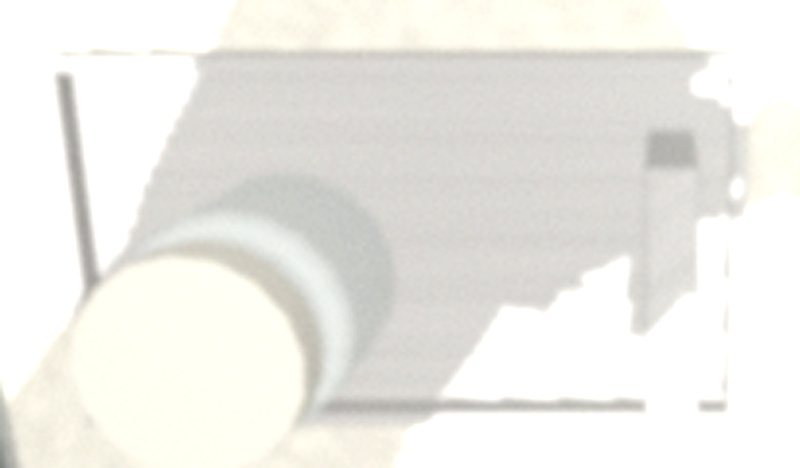

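```bash
python3 - <<'E'
from h import *
np.set_printoptions(precision=4,suppress=True)
z=np.load("w2.npz"); c=dict(K=z["K"],camera_from_world=z["T"])
T=z["T"]; print("cam",-T[:3,:3].T@T[:3,3])
def px(p,k=3.9): return (np.array(p,float)+.5)/k-.5+[155,110]
D=np.array([.5252,.0082]); a=.1586; d=np.array([-np.sin(a),np.cos(a)]); cc=np.array([np.cos(a),np.sin(a)])
def show(n,P): q=P[:,:2]-D; print(n,P[:,:2],np.c_[q@cc,q@d]*1000)
show("handle top",back(c,px([(645,168),(697,168),(645,411),(697,411)]),.095))
show("rim +x edge",back(c,px([(60,52),(730,52)]),.046))
show("rim -x edge bottom",back(c,px([(330,406),(725,406)]),.046))
show("board",back(c,[(134.5,97),(392,87),(389,266),(163,272)],.03))
E
```

```text
cam [ 0.6508 -0.178   0.3724]
handle top [[ 0.6029 -0.1802]
 [ 0.6042 -0.1915]
 [ 0.5465 -0.1867]
 [ 0.548  -0.1987]] [[  46.9349 -198.2786]
 [  46.481  -209.6468]
 [  -9.7064 -195.8156]
 [ -10.1846 -207.8508]]
rim +x edge [[ 0.6061 -0.0314]
 [ 0.626  -0.1984]] [[  73.6486  -51.9172]
 [  66.9292 -219.8903]]
rim -x edge bottom [[ 0.5194 -0.1029]
 [ 0.5321 -0.2097]] [[ -23.2881 -108.775 ]
 [ -27.5592 -216.2407]]
board [[ 0.6255  0.0107]
 [ 0.6655 -0.2442]
 [ 0.4684 -0.2763]
 [ 0.429  -0.0132]] [[  99.4637  -13.3292]
 [  98.6778 -271.4295]
 [-100.9835 -271.9214]
 [ -98.3848   -5.8928]]
```

Request:
carry_out([
  {"jaw": 1,"tx": -0.27,"ty": 0.22,"tz": 3,"wx": 0,"wy": 0,"wz": 0},
  {"jaw": 1,"tx": 0,"ty": 0,"tz": 4,"wx": 0,"wy": 0,"wz": 0},
  {"jaw": 1,"tx": 0,"ty": 0,"tz": 4,"wx": 0,"wy": 0,"wz": 0},
  {"jaw": 1,"tx": 0,"ty": 0,"tz": 3,"wx": 0,"wy": 0,"wz": 0},
  {"jaw": 0.5,"tx": 0,"ty": 0,"tz": 2,"wx": 0,"wy": 0,"wz": 0},
  {"jaw": 0,"tx": 0,"ty": 0,"tz": 1.4,"wx": 0,"wy": 0,"wz": 0},
  {"jaw": -0.3,"tx": 0,"ty": 0,"tz": 0,"wx": 0,"wy": 0,"wz": 0},
  {"jaw": -0.4,"tx": 0,"ty": 0,"tz": 0,"wx": 0,"wy": 0,"wz": 0},
], force=20)

```text
clock: 2.88
tcp_pos: [0.5734, -0.1922, 0.2316]
orientation: [0.0, 0.998, 0.056, 0.001]
wrist_force: [0.4, 0.3, 0.8]
finger_gap: 0.0253
```

```bash
cat > look.py <<'E'
import sys; from h import *
np.set_printoptions(precision=4,suppress=True)
n=sys.argv[1]; s,R=tool(); print(s["clock"],s["tcp_pos"],R.as_euler('xyz',degrees=True),s["wrist_force"],s["ft_torque"],s["finger_gap"])
for cam in sys.argv[2:]:
    im=eyes.read_camera(cam); cv2.imwrite(f"pics/{cam}_{n}raw.png",im)
    if cam=="scene": crop(im,160,100,260,170,3,f"pics/scene_{n}.png")
    elif cam=="top": crop(im,175,180,290,160,2.7,f"pics/top_{n}.png")
    else: cv2.imwrite(f"pics/wrist_{n}.png",im)
E
python3 look.py a scene
```

```text
2.875 [ 0.5734 -0.1922  0.2316] [179.9472  -0.0642   6.4195] [0.3766 0.3465 0.7991] [-0.0425 -0.023   0.0091] 0.02527917853346212
```

View pics/scene_a.png

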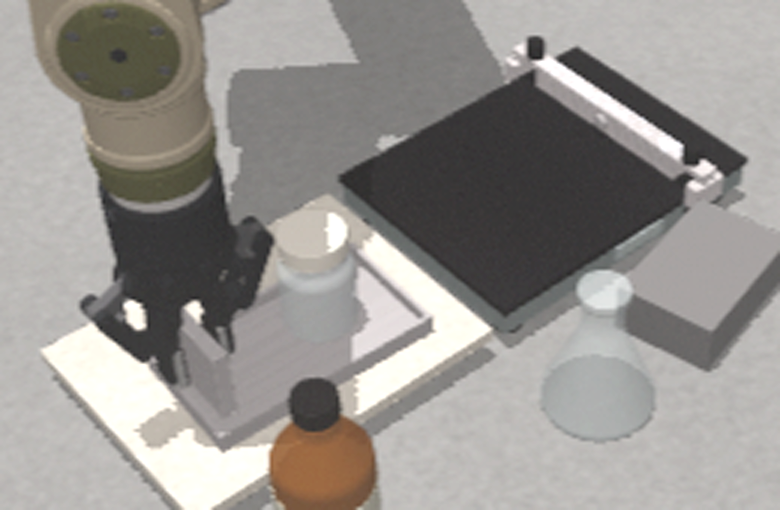

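The fingers straddle the plate, so I'll make a small centring move and close.

Request:
carry_out([
  {"jaw": -0.4,"tx": 0.15,"ty": -0.3,"tz": 0.1,"wx": 0,"wy": 0,"wz": -0.2},
  {"jaw": -1,"tx": 0,"ty": 0,"tz": 0,"wx": 0,"wy": 0,"wz": 0},
  {"jaw": -1,"tx": 0,"ty": 0,"tz": 0,"wx": 0,"wy": 0,"wz": 0},
  {"jaw": -1,"tx": 0,"ty": 0,"tz": 0,"wx": 0,"wy": 0,"wz": 0},
  {"jaw": -1,"tx": 0,"ty": 0,"tz": 0,"wx": 0,"wy": 0,"wz": 0},
], force=70)

```text
clock: 3.55
tcp_pos: [0.5746, -0.1884, 0.2304]
orientation: [0.0, 0.998, 0.058, 0.001]
wrist_force: [-0.1, 1.7, 5.9]
finger_gap: 0.0112
```

```bash
python3 look.py b top scene
```

```text
3.55 [ 0.5746 -0.1884  0.2304] [179.9839  -0.0662   6.6653] [-0.1242  1.7473  5.9069] [0.3269 0.1061 0.1196] 0.011185072808088708
```

View pics/top_b.png

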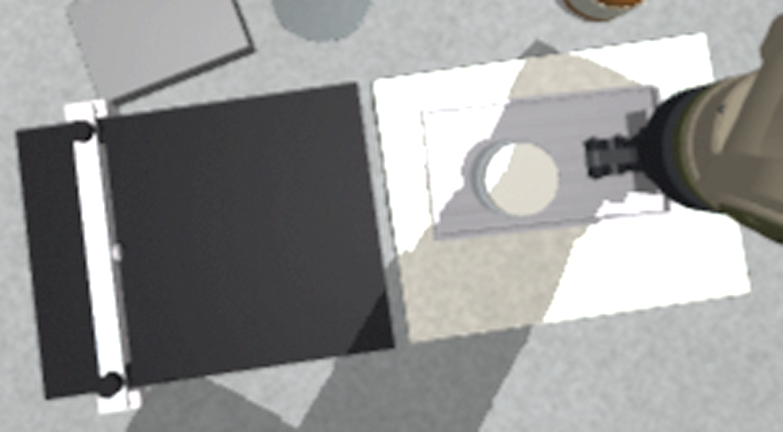

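View pics/scene_b.png

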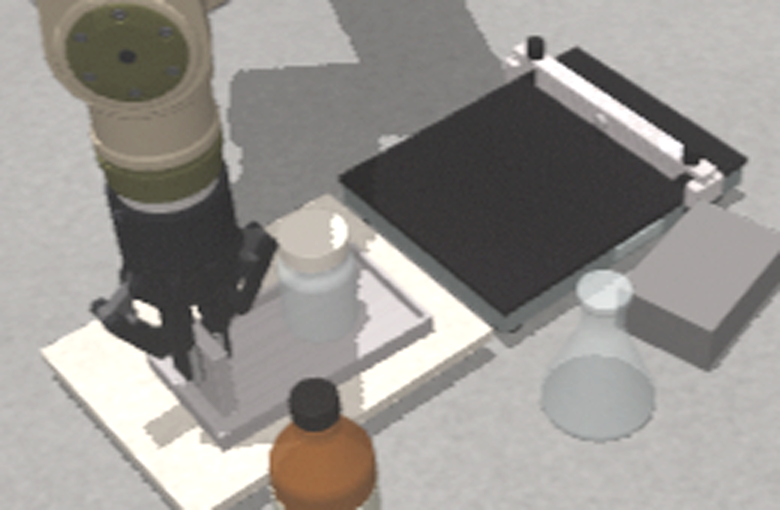

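```bash
cat > plan.py <<'E'
from h import *
import json
YAW=.1586; D=np.array([.5252,.0082,0]); E=.0
def tray_pose(lat,al,z,yawrel,pitch):  # mm, mm, mm, deg, deg ; heel point in deck frame
    a=YAW+np.radians(yawrel); p=np.radians(pitch)
    c=np.array([np.cos(YAW),np.sin(YAW),0]); d=np.array([-np.sin(YAW),np.cos(YAW),0])
    H=D+c*lat/1000+d*al/1000+[0,0,z/1000]
    RT=Ro.from_euler('z',a)*Ro.from_euler('x',p)
    return H+RT.apply([0,.020,.200+E]), RT*Ro.from_euler('x',np.pi)
def load():
    j=json.load(open("cmd.json")); return np.array(j["p"]),Ro.from_quat(j["q"])
def save(p,R): json.dump(dict(p=list(p),q=list(R.as_quat())),open("cmd.json","w"))
def rows(wps,jaw=-1):
    """wps: list of tray params per row; prints rounded rows, returns the new command"""
    p,R=load(); out=[]
    for w in wps:
        P,Q=tray_pose(*w)
        t=np.round(R.inv().apply(P-p)*100,2); w_=np.round(np.degrees((R.inv()*Q).as_rotvec()),2)
        p=p+R.apply(t/100); R=R*Ro.from_rotvec(np.radians(w_))
        out.append(dict(zip(["jaw","tx","ty","tz","wx","wy","wz"],[jaw,*map(float,t),*map(float,w_)])))
    for o in out: print(json.dumps(o)+",")
    save(p,R)
def smooth(a,b,n):
    s=np.linspace(0,1,n+1)[1:]; s=s*s*(3-2*s); return [list(np.array(a)+(np.array(b)-np.array(a))*k) for k in s]
def heel(p,R):
    RT=R*Ro.from_euler('x',-np.pi); H=p-RT.apply([0,.020,.200+E]); q=H-D
    e=RT.as_euler('zyx'); c=np.array([np.cos(YAW),np.sin(YAW),0]); d=np.array([-np.sin(YAW),np.cos(YAW),0])
    return np.round([q@c*1000,q@d*1000,H[2]*1000,np.degrees(e[0]-YAW),np.degrees(e[2])],2)
E
python3 - <<'E'
from plan import *
save([.5747,-.1881,.2288],down(np.radians(6.64)))
p,R=load(); print(heel(p,R)); s,R2=tool(); print(heel(s["tcp_pos"],R2))
h=list(heel(p,R)); b=h.copy(); b[4]=6; b[2]=29.3
rows(smooth(h,b,8)+smooth(b,[0,-88,29.3,0,6],12))
E
```

```text
[  17.02 -221.64   28.8    -2.45   -0.  ]
[ 1.7120e+01 -2.2202e+02  3.0390e+01 -2.4200e+00 -1.0000e-02]
{"jaw": -1, "tx": -0.0, "ty": 0.09, "tz": -0.01, "wx": 0.26, "wy": 0.0, "wz": 0.0},
{"jaw": -1, "tx": -0.0, "ty": 0.24, "tz": -0.03, "wx": 0.68, "wy": 0.0, "wz": 0.0},
{"jaw": -1, "tx": -0.0, "ty": 0.33, "tz": -0.04, "wx": 0.96, "wy": 0.0, "wz": 0.0},
{"jaw": -1, "tx": -0.0, "ty": 0.39, "tz": -0.04, "wx": 1.1, "wy": 0.0, "wz": 0.0},
{"jaw": -1, "tx": -0.0, "ty": 0.38, "tz": -0.05, "wx": 1.1, "wy": 0.0, "wz": 0.0},
{"jaw": -1, "tx": -0.0, "ty": 0.34, "tz": -0.03, "wx": 0.96, "wy": 0.0, "wz": 0.0},
{"jaw": -1, "tx": -0.0, "ty": 0.23, "tz": -0.03, "wx": 0.68, "wy": 0.0, "wz": 0.0},
{"jaw": -1, "tx": -0.0, "ty": 0.09, "tz": -0.01, "wx": 0.26, "wy": 0.0, "wz": 0.0},
{"jaw": -1, "tx": -0.04, "ty": -0.26, "tz": 0.02, "wx": 0.0, "wy": -0.0, "wz": -0.05},
{"jaw": -1, "tx": -0.13, "ty": -0.71, "tz": 0.08, "wx": 0.0, "wy": -0.02, "wz": -0.13},
{"jaw": -1, "tx": -0.18, "ty": -1.09, "tz": 0.11, "wx": 0.0, "wy": -0.02, "wz": -0.2},
{"jaw": -1, "tx": -0.22, "ty": -1.36, "tz": 0.15, "wx": 0.0, "wy": -0.03, "wz": -0.25},
{"jaw": -1, "tx": -0.25, "ty": -1.55, "tz": 0.16, "wx": -0.0, "wy": -0.03, "wz": -0.28},
{"jaw": -1, "tx": -0.26, "ty": -1.64, "tz": 0.17, "wx": -0.0, "wy": -0.03, "wz": -0.31},
{"jaw": -1, "tx": -0.24, "ty": -1.64, "tz": 0.17, "wx": -0.0, "wy": -0.03, "wz": -0.3},
{"jaw": -1, "tx": -0.23, "ty": -1.55, "tz": 0.17, "wx": -0.0, "wy": -0.03, "wz": -0.28},
{"jaw": -1, "tx": -0.19, "ty": -1.37, "tz": 0.14, "wx": -0.0, "wy": -0.03, "wz": -0.25},
{"jaw": -1, "tx": -0.14, "ty": -1.09, "tz": 0.12, "wx": -0.0, "wy": -0.02, "wz": -0.2},
{"jaw": -1, "tx": -0.1, "ty": -0.72, "tz": 0.07, "wx": -0.0, "wy": -0.01, "wz": -0.14},
{"jaw": -1, "tx": -0.03, "ty": -0.26, "tz": 0.03, "wx": -0.0, "wy": -0.01, "wz": -0.04},
```

Request:
carry_out([
  {"jaw": -1,"tx": 0,"ty": 0.17,"tz": -0.02,"wx": 0.5,"wy": 0,"wz": 0},
  {"jaw": -1,"tx": 0,"ty": 0.35,"tz": -0.04,"wx": 1,"wy": 0,"wz": 0},
  {"jaw": -1,"tx": 0,"ty": 0.35,"tz": -0.04,"wx": 1,"wy": 0,"wz": 0},
  {"jaw": -1,"tx": 0,"ty": 0.35,"tz": -0.04,"wx": 1,"wy": 0,"wz": 0},
  {"jaw": -1,"tx": 0,"ty": 0.35,"tz": -0.04,"wx": 1,"wy": 0,"wz": 0},
  {"jaw": -1,"tx": 0,"ty": 0.35,"tz": -0.04,"wx": 1,"wy": 0,"wz": 0},
  {"jaw": -1,"tx": 0,"ty": 0.17,"tz": -0.02,"wx": 0.5,"wy": 0,"wz": 0},
  {"jaw": -1,"tx": 0,"ty": 0,"tz": 0,"wx": 0,"wy": 0,"wz": 0},
], force=70)

```text
clock: 4.65
tcp_pos: [0.577, -0.2096, 0.2312]
orientation: [-0.053, 0.997, 0.058, -0.003]
wrist_force: [2.5, 3.4, 3.8]
finger_gap: 0.0114
```

```bash
cat >> plan.py <<'E'
def apply(rs):
    p,R=load()
    for tx,ty,tz,wx,wy,wz in rs:
        p=p+R.apply(np.array([tx,ty,tz])/100); R=R*Ro.from_rotvec(np.radians([wx,wy,wz]))
    save(p,R)
def status():
    p,R=load(); s,R2=tool(); print("cmd",heel(p,R),"meas",heel(s["tcp_pos"],R2))
E
python3 - <<'E'
from plan import *
save([.5747,-.1881,.2288],down(np.radians(6.64)))
apply([(0,.17,-.02,.5,0,0)]+[(0,.35,-.04,1,0,0)]*5+[(0,.17,-.02,.5,0,0)]); status()
E
python3 look.py c scene
```

```text
cmd [  17.02 -221.6    29.28   -2.48    5.96] meas [  17.01 -222.05   30.24   -2.48    6.02]
4.65 [ 0.577  -0.2096  0.2312] [-173.9442   -0.0475    6.6357] [2.4518 3.4294 3.8156] [ 0.4296 -0.4447 -0.0534] 0.011356551046772738
```

View pics/scene_c.png

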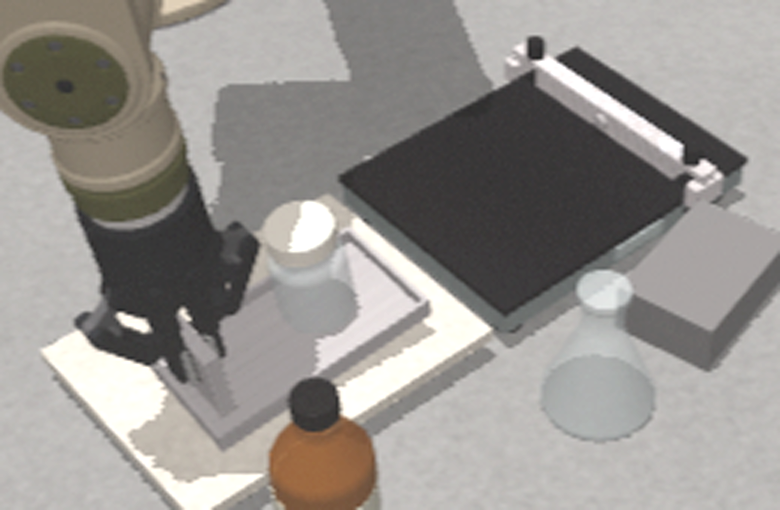

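```bash
python3 - <<'E'
from plan import *
p,R=load(); h=heel(p,R); g=np.array([0,-88,29.3,0,6])
# trapezoid 18 rows
v=np.r_[.33,.67,np.ones(14),.67,.33]; s=np.cumsum(v)/v.sum()
rows([list(h+(g-h)*k) for k in s])
E
```

```text
{"jaw": -1, "tx": -0.05, "ty": -0.29, "tz": 0.03, "wx": -0.04, "wy": -0.0, "wz": -0.02},
{"jaw": -1, "tx": -0.09, "ty": -0.55, "tz": 0.06, "wx": 0.0, "wy": -0.01, "wz": -0.1},
{"jaw": -1, "tx": -0.14, "ty": -0.82, "tz": 0.08, "wx": 0.01, "wy": -0.02, "wz": -0.16},
{"jaw": -1, "tx": -0.14, "ty": -0.83, "tz": 0.09, "wx": -0.0, "wy": -0.01, "wz": -0.15},
{"jaw": -1, "tx": -0.13, "ty": -0.82, "tz": 0.09, "wx": 0.0, "wy": -0.02, "wz": -0.15},
{"jaw": -1, "tx": -0.14, "ty": -0.83, "tz": 0.08, "wx": 0.0, "wy": -0.02, "wz": -0.16},
{"jaw": -1, "tx": -0.13, "ty": -0.82, "tz": 0.09, "wx": 0.01, "wy": -0.01, "wz": -0.15},
{"jaw": -1, "tx": -0.13, "ty": -0.83, "tz": 0.08, "wx": -0.0, "wy": -0.02, "wz": -0.16},
{"jaw": -1, "tx": -0.12, "ty": -0.83, "tz": 0.09, "wx": 0.0, "wy": -0.02, "wz": -0.15},
{"jaw": -1, "tx": -0.13, "ty": -0.83, "tz": 0.09, "wx": 0.0, "wy": -0.01, "wz": -0.15},
{"jaw": -1, "tx": -0.12, "ty": -0.82, "tz": 0.08, "wx": 0.01, "wy": -0.02, "wz": -0.16},
{"jaw": -1, "tx": -0.12, "ty": -0.83, "tz": 0.09, "wx": -0.0, "wy": -0.01, "wz": -0.15},
{"jaw": -1, "tx": -0.12, "ty": -0.83, "tz": 0.09, "wx": 0.0, "wy": -0.02, "wz": -0.16},
{"jaw": -1, "tx": -0.11, "ty": -0.83, "tz": 0.08, "wx": 0.0, "wy": -0.02, "wz": -0.15},
{"jaw": -1, "tx": -0.12, "ty": -0.83, "tz": 0.09, "wx": 0.01, "wy": -0.01, "wz": -0.16},
{"jaw": -1, "tx": -0.11, "ty": -0.82, "tz": 0.09, "wx": -0.0, "wy": -0.02, "wz": -0.15},
{"jaw": -1, "tx": -0.07, "ty": -0.56, "tz": 0.06, "wx": -0.0, "wy": -0.01, "wz": -0.1},
{"jaw": -1, "tx": -0.03, "ty": -0.27, "tz": 0.03, "wx": 0.0, "wy": -0.01, "wz": -0.05},
```

Request:
carry_out([
  {"jaw": -1,"tx": -0.05,"ty": -0.28,"tz": 0.03,"wx": 0,"wy": 0,"wz": -0.04},
  {"jaw": -1,"tx": -0.09,"ty": -0.55,"tz": 0.06,"wx": 0,"wy": -0.01,"wz": -0.1},
  {"jaw": -1,"tx": -0.125,"ty": -0.825,"tz": 0.086,"wx": 0,"wy": -0.016,"wz": -0.154},
  {"jaw": -1,"tx": -0.125,"ty": -0.825,"tz": 0.086,"wx": 0,"wy": -0.016,"wz": -0.154},
  {"jaw": -1,"tx": -0.125,"ty": -0.825,"tz": 0.086,"wx": 0,"wy": -0.016,"wz": -0.154},
  {"jaw": -1,"tx": -0.125,"ty": -0.825,"tz": 0.086,"wx": 0,"wy": -0.016,"wz": -0.154},
  {"jaw": -1,"tx": -0.125,"ty": -0.825,"tz": 0.086,"wx": 0,"wy": -0.016,"wz": -0.154},
  {"jaw": -1,"tx": -0.125,"ty": -0.825,"tz": 0.086,"wx": 0,"wy": -0.016,"wz": -0.154},
  {"jaw": -1,"tx": -0.125,"ty": -0.825,"tz": 0.086,"wx": 0,"wy": -0.016,"wz": -0.154},
  {"jaw": -1,"tx": -0.125,"ty": -0.825,"tz": 0.086,"wx": 0,"wy": -0.016,"wz": -0.154},
  {"jaw": -1,"tx": -0.125,"ty": -0.825,"tz": 0.086,"wx": 0,"wy": -0.016,"wz": -0.154},
  {"jaw": -1,"tx": -0.125,"ty": -0.825,"tz": 0.086,"wx": 0,"wy": -0.016,"wz": -0.154},
  {"jaw": -1,"tx": -0.125,"ty": -0.825,"tz": 0.086,"wx": 0,"wy": -0.016,"wz": -0.154},
  {"jaw": -1,"tx": -0.125,"ty": -0.825,"tz": 0.086,"wx": 0,"wy": -0.016,"wz": -0.154},
  {"jaw": -1,"tx": -0.125,"ty": -0.825,"tz": 0.086,"wx": 0,"wy": -0.016,"wz": -0.154},
  {"jaw": -1,"tx": -0.125,"ty": -0.825,"tz": 0.086,"wx": 0,"wy": -0.016,"wz": -0.154},
  {"jaw": -1,"tx": -0.08,"ty": -0.55,"tz": 0.06,"wx": 0,"wy": -0.01,"wz": -0.1},
  {"jaw": -1,"tx": -0.04,"ty": -0.28,"tz": 0.03,"wx": 0,"wy": -0.01,"wz": -0.05},
  {"jaw": -1,"tx": 0,"ty": 0,"tz": 0,"wx": 0,"wy": 0,"wz": 0},
  {"jaw": -1,"tx": 0,"ty": 0,"tz": 0,"wx": 0,"wy": 0,"wz": 0},
], force=70)

```text
clock: 7.2
tcp_pos: [0.5395, -0.0808, 0.2323]
orientation: [-0.052, 0.996, 0.079, -0.003]
wrist_force: [1.4, -6.7, 8.9]
finger_gap: 0.0112
```

```bash
python3 - <<'E'
from plan import *
save([.5747,-.1881,.2288],down(np.radians(6.64)))
apply([(0,.17,-.02,.5,0,0)]+[(0,.35,-.04,1,0,0)]*5+[(0,.17,-.02,.5,0,0)])
apply([(-.05,-.28,.03,0,0,-.04),(-.09,-.55,.06,0,-.01,-.1)]+[(-.125,-.825,.086,0,-.016,-.154)]*14+[(-.08,-.55,.06,0,-.01,-.1),(-.04,-.28,.03,0,-.01,-.05)]); status()
E
python3 look.py d scene top; python3 - <<'E'
import sys; sys.path.insert(0,'.')
from plan import *
status()
E
```

```text
cmd [-1.000e-01 -8.836e+01  2.932e+01 -4.000e-02  5.930e+00] meas [ 5.600e-01 -8.932e+01  3.133e+01 -4.000e-02  5.890e+00]
7.2 [ 0.5395 -0.0808  0.2323] [-174.0623   -0.1471    9.0797] [ 1.4452 -6.6503  8.9271] [-0.8645 -0.2193 -0.0153] 0.011224347886762092
cmd [-1.000e-01 -8.836e+01  2.932e+01 -4.000e-02  5.930e+00] meas [ 5.300e-01 -8.929e+01  3.131e+01 -4.000e-02  5.890e+00]
```

View pics/scene_d.png

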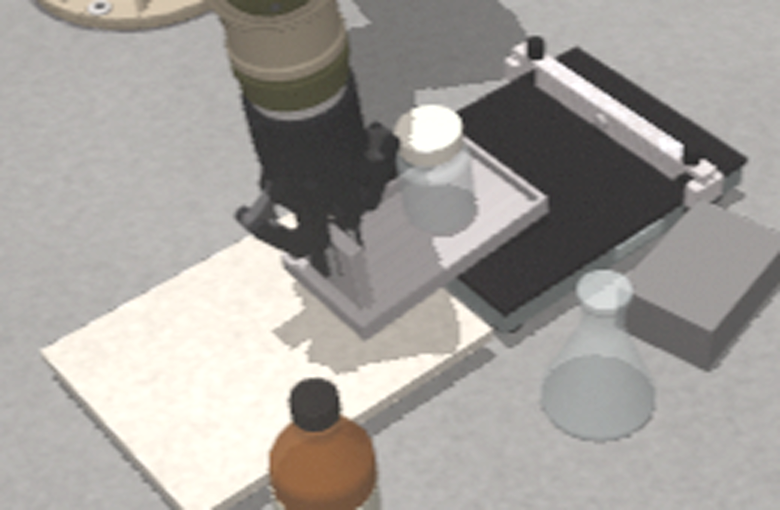

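View pics/top_d.png

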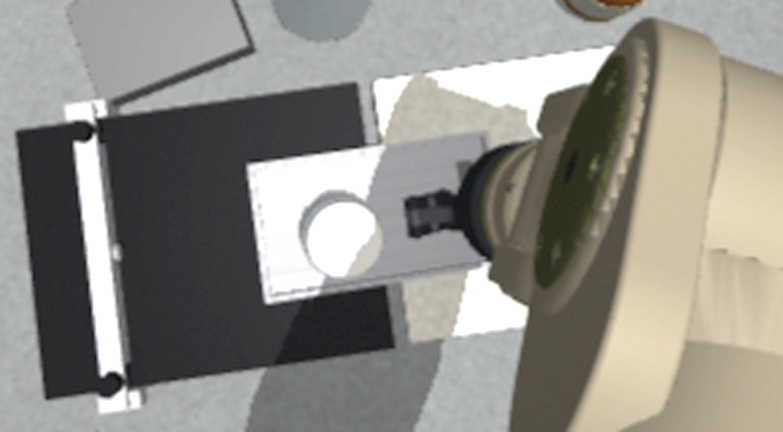

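The toe is about 90 mm over the deck. The force pattern (Fy -6.7 N, Fz 8.9 N) suggests the underside is also leaning on the deck edge, so I'll tilt up a little about the heel and hold there, so the heel is certainly down.

```bash
python3 - <<'E'
from plan import *
p,R=load(); h=heel(p,R); g=np.array([-.5,-89,29.3,0,7.4])
rows([list(h+(g-h)*k) for k in (.25,.5,.75,1)])
E
```

```text
{"jaw": -1, "tx": -0.01, "ty": 0.12, "tz": -0.01, "wx": 0.3, "wy": 0.0, "wz": 0.04},
{"jaw": -1, "tx": -0.01, "ty": 0.14, "tz": -0.02, "wx": 0.37, "wy": 0.0, "wz": -0.01},
{"jaw": -1, "tx": -0.01, "ty": 0.15, "tz": -0.01, "wx": 0.36, "wy": -0.0, "wz": -0.01},
{"jaw": -1, "tx": -0.01, "ty": 0.14, "tz": -0.01, "wx": 0.37, "wy": -0.0, "wz": -0.01},
```

Request:
carry_out([
  {"jaw": -1,"tx": -0.01,"ty": 0.12,"tz": -0.01,"wx": 0.3,"wy": 0,"wz": 0.04},
  {"jaw": -1,"tx": -0.01,"ty": 0.14,"tz": -0.02,"wx": 0.37,"wy": 0,"wz": -0.01},
  {"jaw": -1,"tx": -0.01,"ty": 0.15,"tz": -0.01,"wx": 0.36,"wy": 0,"wz": -0.01},
  {"jaw": -1,"tx": -0.01,"ty": 0.14,"tz": -0.01,"wx": 0.37,"wy": 0,"wz": -0.01},
  {"jaw": -1,"tx": 0,"ty": 0,"tz": 0,"wx": 0,"wy": 0,"wz": 0},
  {"jaw": -1,"tx": 0,"ty": 0,"tz": 0,"wx": 0,"wy": 0,"wz": 0},
], force=70)

```text
clock: 8.05
tcp_pos: [0.5393, -0.0854, 0.2311]
orientation: [-0.065, 0.995, 0.08, -0.005]
wrist_force: [3.4, 3.8, 4.8]
finger_gap: 0.0113
```

```bash
python3 look.py e scene; python3 -c "
from plan import *
status()"
```

```text
8.05 [ 0.5393 -0.0854  0.2311] [-172.5083   -0.0282    9.1381] [3.4151 3.7984 4.8186] [ 0.4721 -0.7751 -0.0828] 0.01128408500229515
cmd [-5.000e-01 -8.897e+01  2.927e+01 -7.000e-02  7.310e+00] meas [-7.900e-01 -8.838e+01  3.021e+01 -2.000e-02  7.400e+00]
```

View pics/scene_e.png

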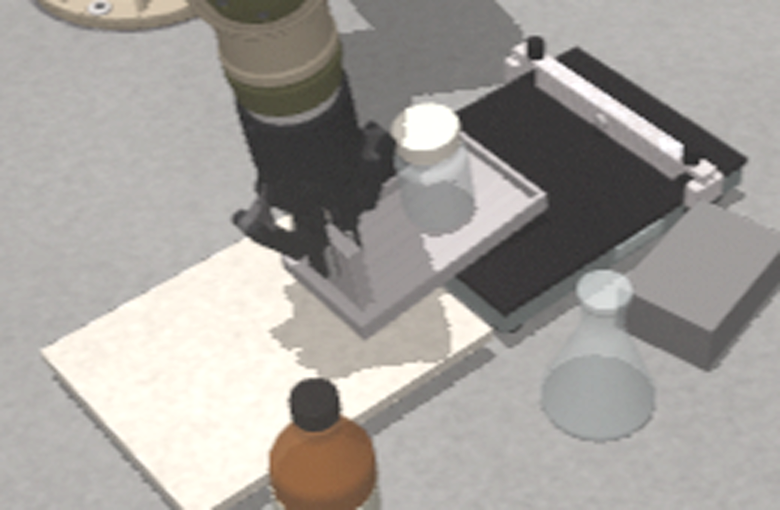

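This matches the earlier clean heel-only contact: torque +0.47, heel z 30.2. I'll pause, then lower onto the deck edge and bring the heel up.

```bash
python3 - <<'E'
from plan import *
p,R=load(); h=heel(p,R); zv=38.3
g=np.array([-.5,-88,29.3,0,np.degrees(np.arctan2(zv-29.3,88))])
W=[list(h+(g-h)*k) for k in (.25,.5,.75,1)]
for k in np.arange(1,11)/10:
    P=g[4]*(1-k); L=88-38*k; W.append([-.5,-L,zv-L*np.tan(np.radians(P)),0,P])
rows(W); p,R=load(); print(heel(p,R))
E
```

```text
{"jaw": -1, "tx": 0.0, "ty": -0.18, "tz": 0.02, "wx": -0.46, "wy": 0.0, "wz": 0.05},
{"jaw": -1, "tx": 0.0, "ty": -0.16, "tz": 0.01, "wx": -0.37, "wy": 0.0, "wz": -0.01},
{"jaw": -1, "tx": 0.0, "ty": -0.15, "tz": 0.02, "wx": -0.36, "wy": 0.0, "wz": -0.02},
{"jaw": -1, "tx": 0.0, "ty": -0.15, "tz": 0.02, "wx": -0.37, "wy": -0.0, "wz": -0.02},
{"jaw": -1, "tx": 0.0, "ty": -0.6, "tz": -0.07, "wx": -0.58, "wy": -0.0, "wz": 0.0},
{"jaw": -1, "tx": 0.0, "ty": -0.59, "tz": -0.06, "wx": -0.59, "wy": -0.0, "wz": 0.0},
{"jaw": -1, "tx": 0.0, "ty": -0.59, "tz": -0.06, "wx": -0.58, "wy": -0.0, "wz": 0.0},
{"jaw": -1, "tx": 0.0, "ty": -0.59, "tz": -0.05, "wx": -0.59, "wy": -0.0, "wz": 0.0},
{"jaw": -1, "tx": 0.0, "ty": -0.59, "tz": -0.05, "wx": -0.58, "wy": -0.0, "wz": 0.0},
{"jaw": -1, "tx": 0.0, "ty": -0.59, "tz": -0.04, "wx": -0.58, "wy": -0.0, "wz": 0.0},
{"jaw": -1, "tx": 0.0, "ty": -0.58, "tz": -0.05, "wx": -0.59, "wy": -0.0, "wz": 0.0},
{"jaw": -1, "tx": 0.0, "ty": -0.59, "tz": -0.03, "wx": -0.58, "wy": -0.0, "wz": 0.0},
{"jaw": -1, "tx": 0.0, "ty": -0.58, "tz": -0.04, "wx": -0.59, "wy": -0.0, "wz": 0.0},
{"jaw": -1, "tx": 0.0, "ty": -0.59, "tz": -0.03, "wx": -0.58, "wy": -0.0, "wz": 0.0},
[ -0.5  -49.98  38.35   0.     0.  ]
```

Request:
carry_out([
  {"jaw": -1,"tx": 0,"ty": 0,"tz": 0,"wx": 0,"wy": 0,"wz": 0},
  {"jaw": -1,"tx": 0,"ty": 0,"tz": 0,"wx": 0,"wy": 0,"wz": 0},
  {"jaw": -1,"tx": 0,"ty": 0,"tz": 0,"wx": 0,"wy": 0,"wz": 0},
  {"jaw": -1,"tx": 0,"ty": 0,"tz": 0,"wx": 0,"wy": 0,"wz": 0},
  {"jaw": -1,"tx": 0,"ty": 0,"tz": 0,"wx": 0,"wy": 0,"wz": 0},
  {"jaw": -1,"tx": 0,"ty": -0.18,"tz": 0.02,"wx": -0.46,"wy": 0,"wz": 0.05},
  {"jaw": -1,"tx": 0,"ty": -0.16,"tz": 0.01,"wx": -0.37,"wy": 0,"wz": -0.01},
  {"jaw": -1,"tx": 0,"ty": -0.15,"tz": 0.02,"wx": -0.36,"wy": 0,"wz": -0.02},
  {"jaw": -1,"tx": 0,"ty": -0.15,"tz": 0.02,"wx": -0.37,"wy": 0,"wz": -0.02},
  {"jaw": -1,"tx": 0,"ty": 0,"tz": 0,"wx": 0,"wy": 0,"wz": 0},
], force=70)

```text
clock: 9.35
tcp_pos: [0.5384, -0.08, 0.2323]
orientation: [-0.05, 0.996, 0.079, -0.004]
wrist_force: [1.0, -1.8, 12.5]
finger_gap: 0.0114
```

```bash
python3 look.py f;python3 -c "
from plan import *
s,R2=tool(); print(heel(s['tcp_pos'],R2))"
```

```text
9.35 [ 0.5384 -0.08    0.2323] [-174.2122   -0.0503    9.0796] [ 0.9971 -1.844  12.4809] [0.4182 0.004  0.0303] 0.011353973969754662
[-7.600e-01 -8.885e+01  3.129e+01 -5.000e-02  5.720e+00]
```

Request:
carry_out([
  {"jaw": -1,"tx": 0,"ty": -0.6,"tz": -0.11,"wx": -0.58,"wy": 0,"wz": 0},
  {"jaw": -1,"tx": 0,"ty": -0.59,"tz": -0.1,"wx": -0.59,"wy": 0,"wz": 0},
  {"jaw": -1,"tx": 0,"ty": -0.59,"tz": -0.06,"wx": -0.58,"wy": 0,"wz": 0},
  {"jaw": -1,"tx": 0,"ty": -0.59,"tz": -0.05,"wx": -0.59,"wy": 0,"wz": 0},
  {"jaw": -1,"tx": 0,"ty": -0.59,"tz": -0.05,"wx": -0.58,"wy": 0,"wz": 0},
  {"jaw": -1,"tx": 0,"ty": -0.59,"tz": -0.04,"wx": -0.58,"wy": 0,"wz": 0},
  {"jaw": -1,"tx": 0,"ty": 0,"tz": 0,"wx": 0,"wy": 0,"wz": 0},
], force=70)

```text
clock: 10.22
tcp_pos: [0.5331, -0.0462, 0.239]
orientation: [-0.018, 0.997, 0.079, -0.001]
wrist_force: [1.9, -6.4, 9.3]
finger_gap: 0.0112
```

```bash
python3 look.py g;python3 -c "
from plan import *
s,R2=tool(); print(heel(s['tcp_pos'],R2))"
```

```text
10.225 [ 0.5331 -0.0462  0.239 ] [-177.9469   -0.04      9.0429] [ 1.8979 -6.4121  9.3412] [-1.0111 -0.2611 -0.0502] 0.011211362055308078
[-6.500e-01 -6.780e+01  3.844e+01 -5.000e-02  2.030e+00]
```

Request:
carry_out([
  {"jaw": -1,"tx": 0,"ty": -0.58,"tz": -0.07,"wx": -0.59,"wy": 0,"wz": 0},
  {"jaw": -1,"tx": 0,"ty": -0.59,"tz": -0.05,"wx": -0.58,"wy": 0,"wz": 0},
  {"jaw": -1,"tx": 0,"ty": -0.58,"tz": -0.05,"wx": -0.59,"wy": 0,"wz": 0},
  {"jaw": -1,"tx": 0,"ty": -0.59,"tz": -0.03,"wx": -0.58,"wy": 0,"wz": 0},
  {"jaw": -1,"tx": 0,"ty": 0,"tz": 0,"wx": 0,"wy": 0,"wz": 0},
  {"jaw": -1,"tx": 0,"ty": 0,"tz": 0,"wx": 0,"wy": 0,"wz": 0},
], force=70)

```text
clock: 10.98
tcp_pos: [0.5289, -0.0226, 0.241]
orientation: [0.001, 0.997, 0.079, -0.0]
wrist_force: [1.7, -2.1, 8.8]
finger_gap: 0.0115
```

```bash
python3 -c "
from plan import *
p,R=load(); save(p+np.array([0,0,.0012]),R); status()";  python3 look.py h scene top
```

```text
cmd [ -0.5  -49.98  39.55   0.     0.  ] meas [-1.290e+00 -5.141e+01  4.106e+01 -3.000e-02 -1.200e-01]
10.975 [ 0.5289 -0.0226  0.241 ] [179.8782   0.0231   9.0542] [ 1.6735 -2.1032  8.788 ] [-0.3169 -0.2696  0.0112] 0.011545941402745346
```

View pics/scene_h.png

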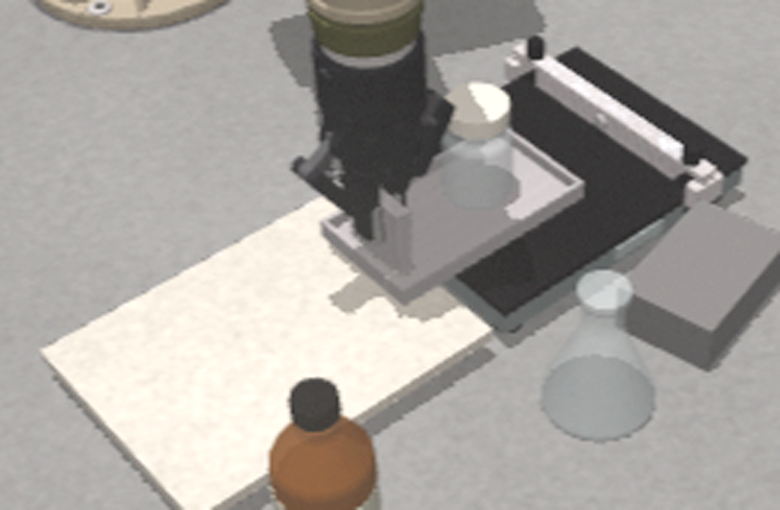

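View pics/top_h.png

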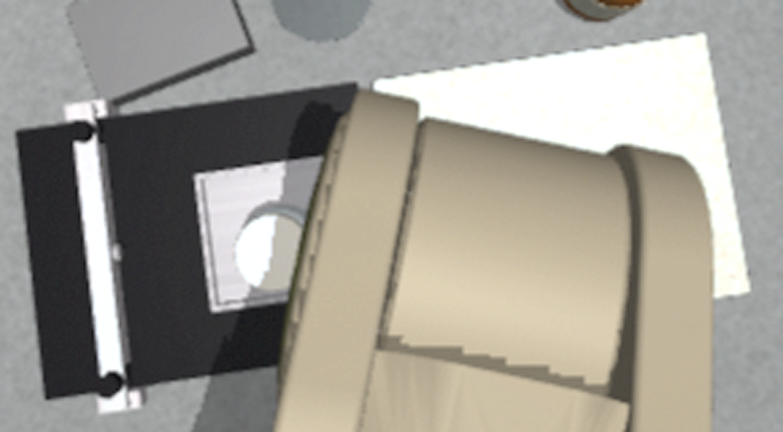

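```bash
python3 - <<'E'
from h import *
im=cv2.imread("pics/top_hraw.png"); crop(im,240,225,60,80,7.5,"pics/c6.png")
im=cv2.imread("pics/scene_hraw.png"); crop(im,260,120,110,90,7,"pics/c7.png")
E
```

```text
(no output)
```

View pics/c6.png

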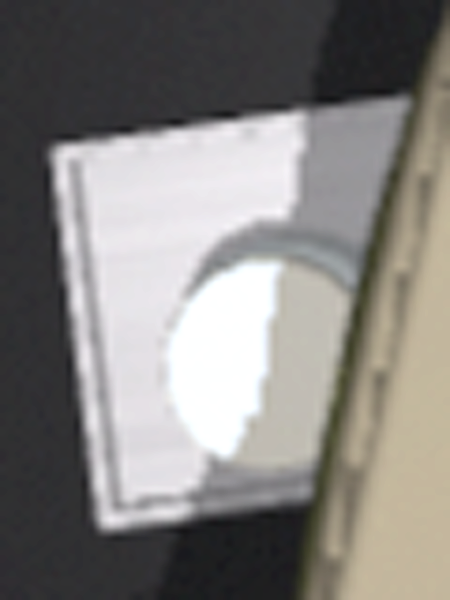

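View pics/c7.png

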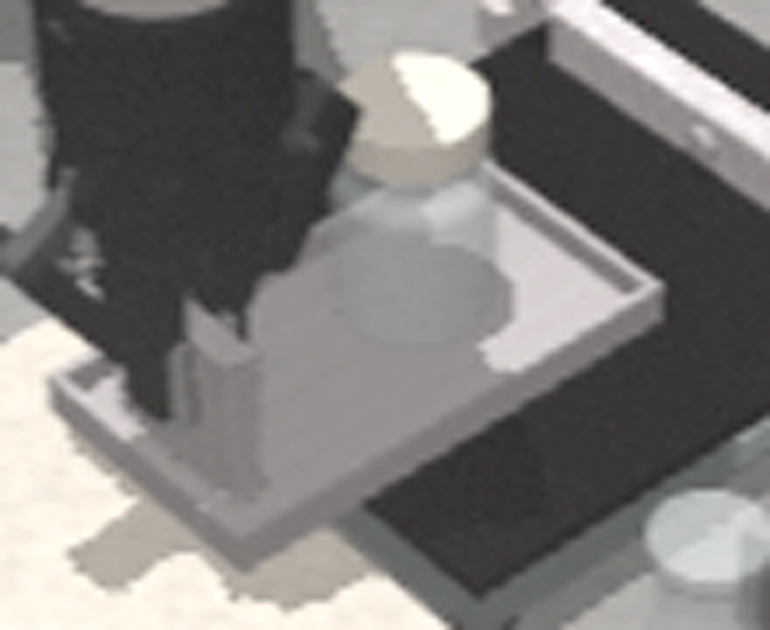

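```bash
cat > m.py <<'E'
from fit import *
np.set_printoptions(precision=2,suppress=True)
print('-----')
def refit(zd):
    f=lambda p: res(np.r_[p[:5],zd,p[5:]]); q=least_squares(f,np.r_[r.x[:5],r.x[6:]]); return np.r_[q.x[:5],zd,q.x[5:]],q.cost
def frame(X):
    return np.array([X[3],X[4]]),X[6]
def meas(X,cam,uv,z):
    D,a=frame(X); P=back(ct if cam=='t' else cs, np.atleast_2d(uv)+(X[7:9] if cam=='t' else X[9:11]),z)
    q=P[:,:2]-D; return 1000*np.c_[q@[np.cos(a),np.sin(a)],q@[-np.sin(a),np.cos(a)]]
E
python3 - <<'E' | sed -n '/-----/,$p'
from m import *
for zd in (.038,.0395,.0405):
    X,c=refit(zd); print(zd,c,X)
    print("toe top",meas(X,'t',px([(50,148),(102,532)],240,225,7.5),zd+.016))
    print("scene heel+x,heel-x,toe+x",meas(X,'s',px([(243,545),(50,380),(663,285)],260,120,7),zd+.016))
    print("bar bottom t",meas(X,'t',px([(195,165),(242,570)],175,200),zd),"top",meas(X,'t',px([(183,165),(228,575)],175,200),zd+.024))
    print("bar s bottom",meas(X,'s',px([(368,118),(600,272)],265,105),zd),meas(X,'s',px([(370,80),(612,232)],265,105),zd+.024))
E
```

```text
-----
0.038 1.944977730073045 [ 0.55 -0.13  0.16  0.53  0.01  0.04  0.16  0.49  0.01  0.21  0.07]
toe top [[ 47.83 127.11]
 [-53.23 126.14]]
scene heel+x,heel-x,toe+x [[ 48.47 -51.09]
 [-51.57 -50.94]
 [ 45.86 130.55]]
bar bottom t [[ 81.   192.81]
 [-81.79 193.1 ]] top [[ 80.3  190.92]
 [-78.97 192.09]]
bar s bottom [[-83.57 198.  ]
 [ 77.28 200.95]] [[-83.1  198.33]
 [ 79.01 204.38]]
0.0395 2.090065555144693 [ 0.55 -0.13  0.16  0.53  0.01  0.04  0.16  0.52 -0.    0.22  0.3 ]
toe top [[ 47.63 127.07]
 [-53.22 126.11]]
scene heel+x,heel-x,toe+x [[ 50.02 -52.12]
 [-49.75 -51.98]
 [ 47.48 129.06]]
bar bottom t [[ 80.74 192.63]
 [-81.72 192.94]] top [[ 80.04 190.73]
 [-78.9  191.91]]
bar s bottom [[-81.62 196.35]
 [ 78.82 199.31]] [[-81.1  196.62]
 [ 80.57 202.69]]
0.0405 2.382438534307875 [ 0.55 -0.13  0.16  0.53  0.01  0.04  0.16  0.54 -0.01  0.23  0.46]
toe top [[ 47.5  127.03]
 [-53.21 126.08]]
scene heel+x,heel-x,toe+x [[ 51.06 -52.8 ]
 [-48.54 -52.67]
 [ 48.56 128.07]]
bar bottom t [[ 80.57 192.51]
 [-81.67 192.83]] top [[ 79.86 190.6 ]
 [-78.85 191.8 ]]
bar s bottom [[-80.31 195.24]
 [ 79.84 198.22]] [[-79.77 195.49]
 [ 81.62 201.56]]
```

Request:
carry_out([
  {"jaw": -1,"tx": 0.01,"ty": -0.3,"tz": -0.02,"wx": 0,"wy": 0,"wz": 0.1},
  {"jaw": -1,"tx": 0.01,"ty": -0.6,"tz": -0.02,"wx": 0,"wy": 0,"wz": 0.1},
  {"jaw": -1,"tx": 0.01,"ty": -0.6,"tz": -0.01,"wx": 0,"wy": 0,"wz": 0.1},
  {"jaw": -1,"tx": 0.01,"ty": -0.6,"tz": 0,"wx": 0,"wy": 0,"wz": 0.1},
  {"jaw": -1,"tx": 0.01,"ty": -0.6,"tz": 0,"wx": 0,"wy": 0,"wz": 0.1},
  {"jaw": -1,"tx": 0.01,"ty": -0.6,"tz": 0,"wx": 0,"wy": 0,"wz": 0},
  {"jaw": -1,"tx": 0.01,"ty": -0.6,"tz": 0,"wx": 0,"wy": 0,"wz": 0},
  {"jaw": -1,"tx": 0,"ty": -0.6,"tz": 0,"wx": 0,"wy": 0,"wz": 0},
  {"jaw": -1,"tx": 0,"ty": -0.3,"tz": 0,"wx": 0,"wy": 0,"wz": 0},
  {"jaw": -1,"tx": 0,"ty": 0,"tz": 0,"wx": 0,"wy": 0,"wz": 0},
], force=70)

```text
clock: 12.32
tcp_pos: [0.5219, 0.025, 0.241]
orientation: [0.001, 0.997, 0.075, -0.001]
wrist_force: [-0.5, -3.2, 5.1]
finger_gap: 0.011
```

```bash
python3 -c "
from plan import *
apply([(.07,-4.8,-.05,0,0,.5)]); status()";  python3 look.py i scene top
```

```text
cmd [ 2.000e-02 -1.980e+00  4.004e+01 -5.000e-01  0.000e+00] meas [-1.05 -3.29 41.06 -0.53 -0.13]
12.325 [0.5219 0.025  0.241 ] [179.8827   0.088    8.5606] [-0.4996 -3.1918  5.0989] [-0.3374 -0.3324 -0.0889] 0.010961569800811604
```

View pics/top_i.png

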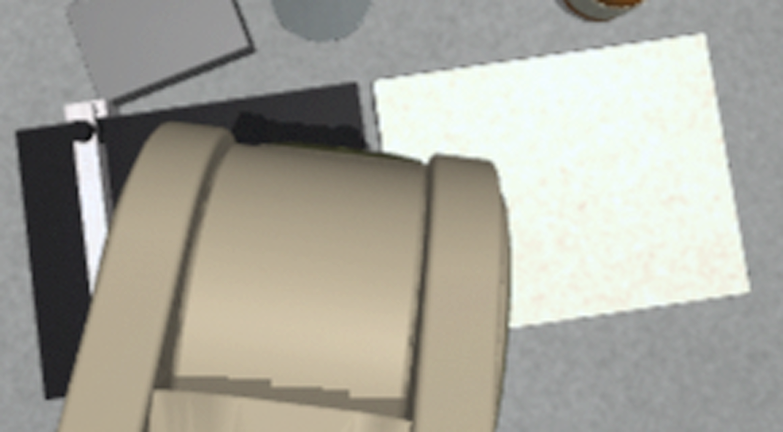

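View pics/scene_i.png

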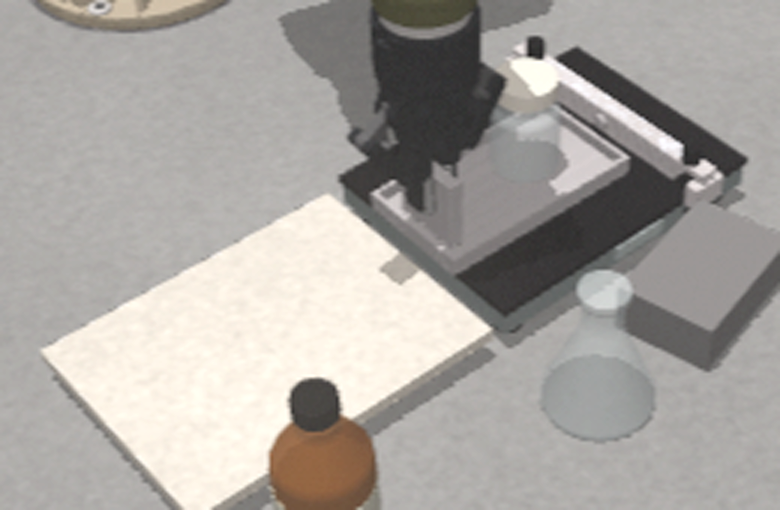

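Request:
carry_out([
  {"jaw": -1,"tx": 0.02,"ty": -0.2,"tz": 0,"wx": 0,"wy": 0,"wz": 0},
  {"jaw": -1,"tx": 0.02,"ty": -0.2,"tz": 0,"wx": 0,"wy": 0,"wz": 0},
  {"jaw": -1,"tx": 0,"ty": -0.2,"tz": 0,"wx": 0,"wy": 0,"wz": 0},
  {"jaw": -1,"tx": 0,"ty": -0.2,"tz": 0,"wx": 0,"wy": 0,"wz": 0},
], force=70)

```text
clock: 12.92
tcp_pos: [0.5212, 0.0326, 0.241]
orientation: [0.002, 0.997, 0.074, -0.001]
wrist_force: [1.2, -5.0, 5.5]
finger_gap: 0.011
```

```bash
python3 -c "
from plan import *
apply([(.04,-.8,0,0,0,0)]); status()";  python3 look.py j
```

```text
cmd [ 0.49  6.02 40.04 -0.5   0.  ] meas [-0.58  4.09 41.06 -0.56 -0.18]
12.925 [0.5212 0.0326 0.241 ] [179.8321   0.0903   8.5224] [ 1.1863 -4.9699  5.4828] [-0.5826 -0.3153 -0.046 ] 0.011037068018526755
```

Request:
carry_out([
  {"jaw": -1,"tx": 0,"ty": -0.12,"tz": 0,"wx": 0,"wy": 0,"wz": 0},
  {"jaw": -1,"tx": 0,"ty": -0.12,"tz": 0,"wx": 0,"wy": 0,"wz": 0},
  {"jaw": -1,"tx": 0,"ty": -0.12,"tz": 0,"wx": 0,"wy": 0,"wz": 0},
  {"jaw": -1,"tx": 0,"ty": -0.12,"tz": 0,"wx": 0,"wy": 0,"wz": 0},
], force=70)

```text
clock: 13.42
tcp_pos: [0.5205, 0.0373, 0.241]
orientation: [0.002, 0.997, 0.074, -0.001]
wrist_force: [0.6, -5.0, 6.0]
finger_gap: 0.0114
```

```bash
python3 -c "
from plan import *
apply([(0,-.48,0,0,0,0)]); status()";  python3 look.py k scene; python3 -c "
from h import *
im=cv2.imread('pics/scene_kraw.png'); crop(im,290,100,120,80,6.5,'pics/c8.png')"
```

```text
cmd [ 0.53 10.82 40.04 -0.5   0.  ] meas [-0.53  8.88 41.07 -0.56 -0.18]
13.425 [0.5205 0.0373 0.241 ] [179.832    0.0893   8.5258] [ 0.6392 -4.9614  5.9887] [-0.5117 -0.3034 -0.0075] 0.011369624058494916
```

View pics/c8.png

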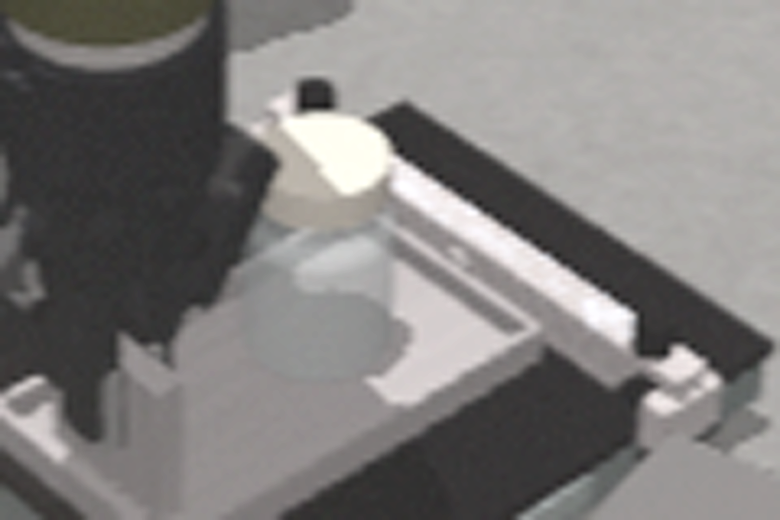

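The toe is a few millimetres short of the bar, with the tray corner near (545,340) in this crop. I'll continue slowly.

Request:
carry_out([
  {"jaw": -1,"tx": 0,"ty": -0.1,"tz": 0,"wx": 0,"wy": 0,"wz": 0},
  {"jaw": -1,"tx": 0,"ty": -0.1,"tz": 0,"wx": 0,"wy": 0,"wz": 0},
  {"jaw": -1,"tx": 0,"ty": -0.1,"tz": 0,"wx": 0,"wy": 0,"wz": 0},
], force=70)

```text
clock: 13.85
tcp_pos: [0.5201, 0.0402, 0.241]
orientation: [0.002, 0.997, 0.074, -0.001]
wrist_force: [0.1, -5.2, 6.3]
finger_gap: 0.0116
```

```bash
python3 -c "
from plan import *
apply([(0,-.3,0,0,0,0)]); status()";  python3 look.py l
```

```text
cmd [ 0.56 13.82 40.04 -0.5   0.  ] meas [-0.54 11.76 41.07 -0.57 -0.19]
13.85 [0.5201 0.0402 0.241 ] [179.8234   0.0926   8.5196] [ 0.1071 -5.1818  6.292 ] [-0.6788 -0.3172 -0.0113] 0.011629922094872383
```

Request:
carry_out([
  {"jaw": -1,"tx": 0,"ty": -0.08,"tz": 0,"wx": 0,"wy": 0,"wz": 0},
  {"jaw": -1,"tx": 0,"ty": -0.08,"tz": 0,"wx": 0,"wy": 0,"wz": 0},
  {"jaw": -1,"tx": 0,"ty": -0.08,"tz": 0,"wx": 0,"wy": 0,"wz": 0},
], force=70)

```text
clock: 14.22
tcp_pos: [0.5197, 0.0425, 0.241]
orientation: [0.002, 0.997, 0.074, -0.001]
wrist_force: [0.8, -7.6, 4.7]
finger_gap: 0.0111
```

```bash
python3 -c "
from plan import *
apply([(0,-.24,0,0,0,0)]); status()";  python3 look.py m
```

```text
cmd [ 0.58 16.22 40.04 -0.5   0.  ] meas [-0.5  14.1  41.08 -0.57 -0.2 ]
14.225 [0.5197 0.0425 0.241 ] [179.8135   0.0913   8.5214] [ 0.7711 -7.6284  4.6611] [-0.9727 -0.4385 -0.0132] 0.011142251447192893
```

Request:
carry_out([
  {"jaw": -1,"tx": 0,"ty": -0.06,"tz": 0,"wx": 0,"wy": 0,"wz": 0},
  {"jaw": -1,"tx": 0,"ty": -0.06,"tz": 0,"wx": 0,"wy": 0,"wz": 0},
], force=70)

```text
clock: 14.48
tcp_pos: [0.5199, 0.043, 0.2411]
orientation: [0.003, 0.997, 0.074, -0.0]
wrist_force: [2.2, -10.4, 5.6]
finger_gap: 0.011
```

```bash
python3 -c "
from plan import *
apply([(0,-.12,0,0,0,0)]); status()";  python3 look.py n scene;python3 -c "
from h import *
im=cv2.imread('pics/scene_nraw.png'); crop(im,290,100,120,80,6.5,'pics/c9.png')"
```

```text
cmd [ 0.59 17.42 40.04 -0.5   0.  ] meas [-0.24 14.12 41.21 -0.59 -0.32]
14.475 [0.5199 0.043  0.2411] [179.6834   0.0739   8.494 ] [  2.1818 -10.4486   5.6047] [-1.3518 -0.4491  0.1358] 0.011027532606836303
```

View pics/c9.png

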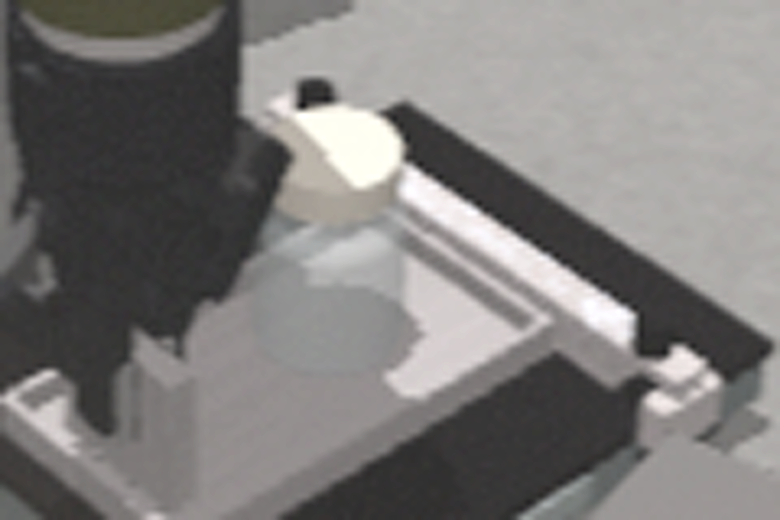

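Request:
carry_out([
  {"jaw": -1,"tx": 0,"ty": -0.06,"tz": 0,"wx": 0,"wy": 0,"wz": 0},
  {"jaw": -1,"tx": 0,"ty": -0.06,"tz": 0,"wx": 0,"wy": 0,"wz": 0},
  {"jaw": -1,"tx": 0,"ty": 0,"tz": 0,"wx": 0,"wy": 0,"wz": 0},
  {"jaw": -0.6,"tx": 0,"ty": 0.1,"tz": 0,"wx": 0,"wy": 0,"wz": 0},
  {"jaw": -0.4,"tx": 0,"ty": 0,"tz": -0.1,"wx": 0,"wy": 0,"wz": 0},
  {"jaw": -0.3,"tx": 0,"ty": 0,"tz": -0.5,"wx": 0,"wy": 0,"wz": 0},
  {"jaw": -0.3,"tx": 0,"ty": 0,"tz": -1,"wx": 0,"wy": 0,"wz": 0},
  {"jaw": -0.3,"tx": 0,"ty": 0,"tz": -3,"wx": 0,"wy": 0,"wz": 0},
  {"jaw": -0.3,"tx": 0,"ty": 0,"tz": -5,"wx": 0,"wy": 0,"wz": 0},
  {"jaw": -0.3,"tx": 0,"ty": 3,"tz": -4,"wx": 0,"wy": 0,"wz": 0},
  {"jaw": -0.3,"tx": 0,"ty": 5,"tz": -2,"wx": 0,"wy": 0,"wz": 0},
  {"jaw": -0.3,"tx": 0,"ty": 5,"tz": 0,"wx": 0,"wy": 0,"wz": 0},
  {"jaw": -0.3,"tx": 0,"ty": 5,"tz": 0,"wx": 0,"wy": 0,"wz": 0},
  {"jaw": -0.3,"tx": 0,"ty": 5,"tz": 0,"wx": 0,"wy": 0,"wz": 0},
  {"jaw": -0.3,"tx": 0,"ty": 4,"tz": 0,"wx": 0,"wy": 0,"wz": 0},
], force=70)

```text
clock: 16.4
tcp_pos: [0.5602, -0.2238, 0.3978]
orientation: [0.0, 0.997, 0.075, 0.0]
wrist_force: [-0.8, 0.6, -1.2]
finger_gap: 0.0296
```

```bash
python3 look.py o scene top;python3 -c "
from h import *
im=cv2.imread('pics/scene_oraw.png'); crop(im,270,100,145,105,5.5,'pics/c10.png')
im=cv2.imread('pics/top_oraw.png'); crop(im,175,200,150,135,5,'pics/c11.png')"
```

```text
16.4 [ 0.5602 -0.2238  0.3978] [179.9647  -0.0327   8.5611] [-0.7823  0.5883 -1.1629] [ 0.0143 -0.0674  0.0128] 0.02961105986149499
```

View pics/c10.png

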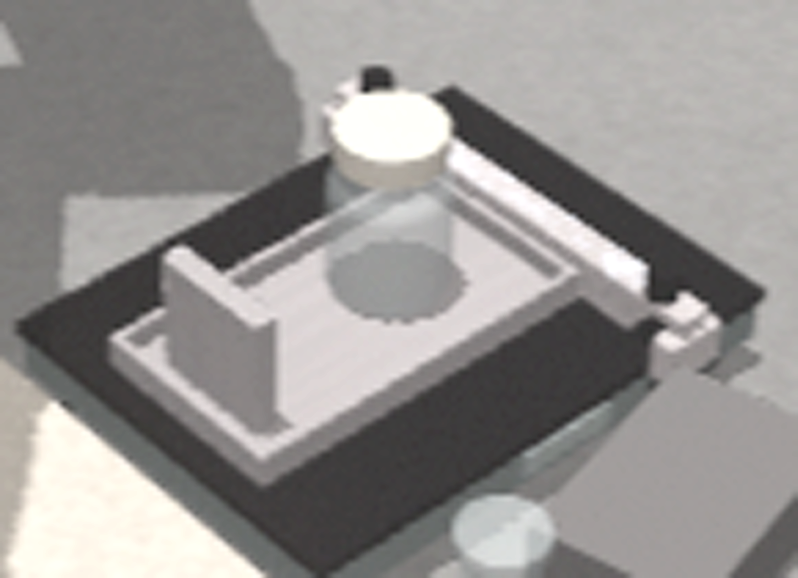

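View pics/c11.png

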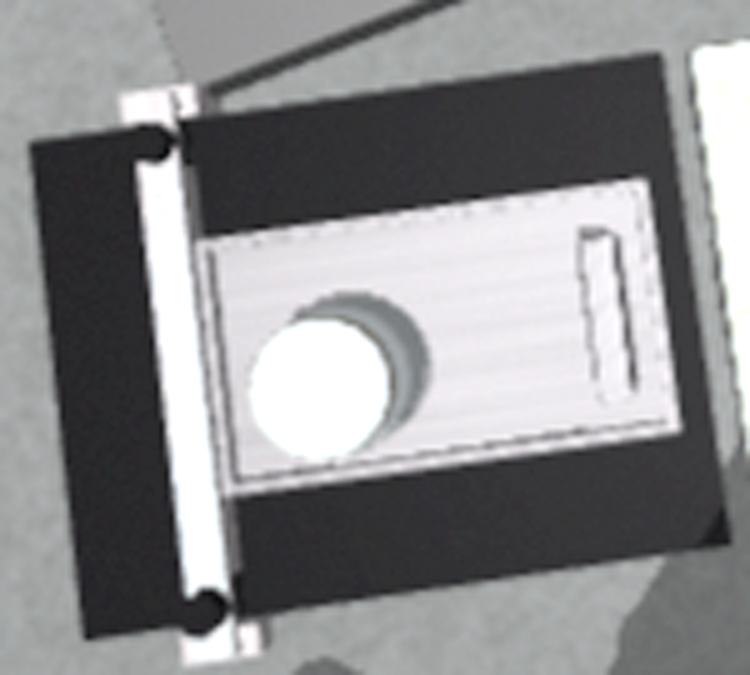

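```bash
cat > ed.py <<'E'
from m import *
import sys
# subpixel-ish edges: luminance threshold along lines for top image
def line_edge(g,pts0,pts1,n,normal,half):
    """sample n points on the segment, search +-half px along normal for max gradient; return fitted points"""
    out=[]
    nn=np.array(normal,float); nn/=np.linalg.norm(nn)
    for t in np.linspace(.06,.94,n):
        b=np.array(pts0)+(np.array(pts1)-np.array(pts0))*t
        ss=np.arange(-half,half+.01,.1); P=b+ss[:,None]*nn
        v=cv2.remap(g,P[:,0].astype(np.float32)[None],P[:,1].astype(np.float32)[None],cv2.INTER_LINEAR)[0]
        gr=np.abs(np.gradient(cv2.GaussianBlur(v[None],(0,0),4)[0])); out.append(b+ss[gr.argmax()]*nn)
    out=np.array(out); vx,vy,x,y=cv2.fitLine(out.astype(np.float32),cv2.DIST_HUBER,0,.01,.01).ravel(); return (x,y),(vx,vy)
def isect(a,b):
    A=np.array([a[1],(-b[1][0],-b[1][1])]).T; k=np.linalg.solve(A,np.array(b[0])-np.array(a[0])); return np.array(a[0])+k[0]*np.array(a[1])
def quad(g,C,half=1.8):
    L=[]
    for i in range(4):
        a,b=np.array(C[i]),np.array(C[(i+1)%4]); d=b-a; L.append(line_edge(g,a,b,40,(-d[1],d[0]),half))
    return np.array([isect(L[i-1],L[i]) for i in range(4)])
E
python3 - <<'E' | sed -n '/-----/,$p'
from ed import *
g=cv2.cvtColor(cv2.imread("pics/top_oraw.png"),cv2.COLOR_BGR2GRAY).astype(np.float32)
tr=px([(198,242),(646,180),(682,432),(232,492)],175,200)
tr2=quad(g,tr); print(tr,tr2)
for zd in (.0385,.0405):
    X,c=refit(zd)
    for q in (tr,tr2): m_=meas(X,'t',q,zd+.016); print(zd,m_,"toe mid",(m_[0]+m_[3])/2,"heel mid",(m_[1]+m_[2])/2)
    # deck side edges in this image
    dd=quad(g,dt,1.5); print("deck",meas(X,'t',dd,zd))
    s=px([(263,468),(110,340),(580,268)],270,100,5.5); print("scene heel+x heel-x toe+x",meas(X,'s',s,zd+.016))
E
```

```text
-----
[[214.2 248. ]
 [303.8 235.6]
 [311.  286. ]
 [221.  298. ]] [[215.35 247.34]
 [303.96 235.01]
 [310.91 286.13]
 [221.17 298.76]]
0.0385 [[ 49.58 190.76]
 [ 48.5   11.61]
 [-51.38  11.36]
 [-48.94 188.98]] toe mid [  0.32 189.87] heel mid [-1.44 11.49]
0.0385 [[ 50.55 188.36]
 [ 49.61  11.14]
 [-51.6   11.57]
 [-50.45 188.81]] toe mid [  0.05 188.59] heel mid [-0.99 11.35]
deck [[  99.94  258.28]
 [  99.86   -1.5 ]
 [ -99.84   -1.27]
 [-100.27  258.83]]
scene heel+x heel-x toe+x [[ 51.85  12.2 ]
 [-50.05  14.38]
 [ 47.73 196.93]]
0.0405 [[ 49.32 190.52]
 [ 48.22  11.87]
 [-51.38  11.63]
 [-48.93 188.75]] toe mid [  0.19 189.63] heel mid [-1.58 11.75]
0.0405 [[ 50.28 188.12]
 [ 49.33  11.39]
 [-51.6   11.83]
 [-50.43 188.59]] toe mid [ -0.08 188.36] heel mid [-1.13 11.61]
deck [[  99.55  257.86]
 [  99.44   -1.22]
 [ -99.71   -0.97]
 [-100.12  258.44]]
scene heel+x heel-x toe+x [[ 53.94  10.61]
 [-47.59  12.77]
 [ 49.92 194.71]]
```

From above, the tray is within about 1 mm of centre and turned about -0.35°. I'll take a close wrist look at the toe against the bar.

```bash
python3 -c "
from h import *
t,w=delta([.494,.195,.345],down(.1586)); print(t,w)"
```

```text
[ -0.4697605  -42.59339075   5.14375883] [ 0.09310985 -0.02808428 -0.73071728]
```

Request:
carry_out([
  {"jaw": -0.3,"tx": 0,"ty": -3,"tz": 0,"wx": 0,"wy": 0,"wz": -0.6},
  {"jaw": -0.3,"tx": -0.05,"ty": -5.5,"tz": 0,"wx": 0,"wy": 0,"wz": 0},
  {"jaw": -0.3,"tx": -0.05,"ty": -6,"tz": 0,"wx": 0,"wy": 0,"wz": 0},
  {"jaw": -0.3,"tx": -0.05,"ty": -6,"tz": 0,"wx": 0,"wy": 0,"wz": 0},
  {"jaw": -0.3,"tx": -0.05,"ty": -6,"tz": 0,"wx": 0,"wy": 0,"wz": 0},
  {"jaw": -0.3,"tx": -0.05,"ty": -6,"tz": 0,"wx": 0,"wy": 0,"wz": 0},
  {"jaw": -0.3,"tx": -0.05,"ty": -6,"tz": 1.5,"wx": 0,"wy": 0,"wz": 0},
  {"jaw": -0.3,"tx": -0.1,"ty": -4,"tz": 2,"wx": 0,"wy": 0,"wz": 0},
  {"jaw": -0.3,"tx": 0,"ty": 0,"tz": 1.5,"wx": 0,"wy": 0,"wz": 0},
  {"jaw": -0.3,"tx": 0,"ty": 0,"tz": 0,"wx": 0,"wy": 0,"wz": 0},
  {"jaw": -0.3,"tx": 0,"ty": 0,"tz": 0,"wx": 0,"wy": 0,"wz": 0},
])

```text
clock: 17.88
tcp_pos: [0.4929, 0.1757, 0.3477]
orientation: [-0.007, 0.996, 0.093, -0.0]
wrist_force: [-0.3, -0.2, -0.2]
finger_gap: 0.0296
```

```bash
python3 -c "
from h import *
c=eyes.calibration('wrist'); np.savez('w3.npz',K=c['K'],T=c['camera_from_world'])"; python3 look.py p wrist
```

```text
17.875 [0.4929 0.1757 0.3477] [-179.1795   -0.0343   10.654 ] [-0.2514 -0.1702 -0.2426] [-0.0087 -0.0004 -0.0254] 0.029569968841242196
```

View pics/wrist_p.png

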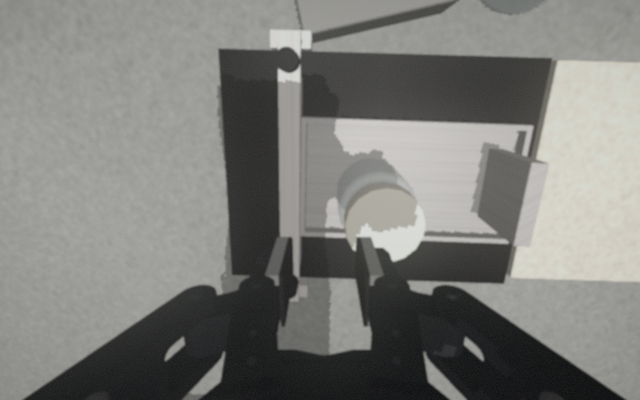

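```bash
python3 -c "
from h import *
im=cv2.imread('pics/wrist_praw.png'); crop(im,270,90,80,160,3.7,'pics/c12a.png')
g=im[100:245,270:340]; cv2.imwrite('pics/c12.png',cv2.resize(cv2.convertScaleAbs(g,alpha=2,beta=0),None,fx=4.1,fy=4.1,interpolation=cv2.INTER_CUBIC))"
```

```text
(no output)
```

View pics/c12.png

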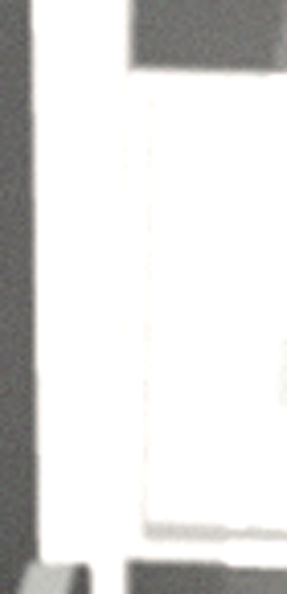

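```bash
python3 -c "
from h import *
im=cv2.imread('pics/wrist_praw.png'); g=cv2.cvtColor(im,cv2.COLOR_BGR2GRAY)
for y in (110,130,150,170,190,210,225,232,240): print(y,g[y,274:312])
g=g[100:250,265:345].astype(float); g=np.clip((g-60)*255/100,0,255).astype(np.uint8); cv2.imwrite('pics/c13.png',cv2.resize(g,None,fx=4,fy=4,interpolation=cv2.INTER_CUBIC))"
```

```text
110 [ 48  46  55  78 113 140 154 156 156 157 156 155 154 155 157 156 156 152
 153 155 157 158 158 156 154 142 122 100  76  64  55  59  56  56  56  57
  55  56]
130 [ 53  51  53  65 100 134 151 155 155 155 155 157 154 158 156 157 155 152
 152 156 156 159 159 158 154 144 130 133 138 141 141 138 129 129 138 138
 141 140]
150 [ 49  52  51  61  91 131 150 155 155 155 154 156 156 157 158 158 156 154
 153 156 156 158 157 158 154 142 131 133 138 139 137 130 126 132 141 143
 141 141]
170 [ 51  50  51  55  88 126 149 154 155 155 154 154 156 155 157 157 156 155
 153 153 156 157 158 158 153 141 134 135 138 141 136 127 131 135 139 138
 139 140]
190 [ 52  51  48  54  82 119 143 154 154 155 153 155 154 156 155 156 156 154
 154 154 155 155 157 156 152 139 133 136 138 140 135 128 129 133 137 137
 136 138]
210 [ 47  48  49  50  68 110 138 152 154 155 154 155 154 155 155 155 154 154
 155 154 153 155 156 156 151 140 132 136 139 134 127 123 126 132 131 132
 133 132]
225 [ 47  49  46  46  62 101 133 152 156 155 152 155 155 155 154 155 156 154
 154 153 153 153 155 155 146 135 132 135 137 134 123 122 131 132 132 132
 134 133]
232 [ 43  41  47  46  55  90 130 150 155 154 153 152 154 155 153 154 153 155
 154 154 152 154 157 153 146 137 133 134 137 135 132 128 125 124 123 122
 126 124]
240 [ 47  60  80  93  98  99  97  95  97  97  96  98  92  75  59  47  43  65
 101 134 149 153 156 154 145 126  99  76  56  54  51  45  49  48  51  51
  51  52]
```

View pics/c13.png

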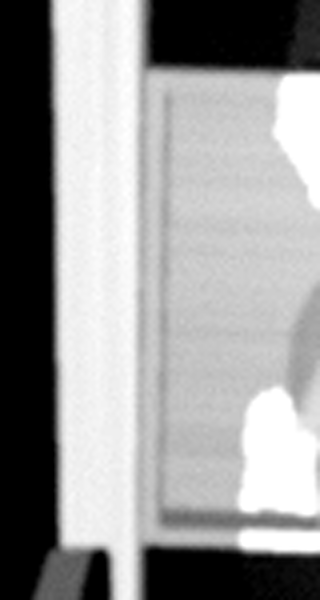

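```bash
python3 - <<'E' | sed -n '/-----/,$p'
from ed import *
z=np.load("w3.npz"); c=dict(K=z["K"],camera_from_world=z["T"])
g=cv2.cvtColor(cv2.imread("pics/wrist_praw.png"),cv2.COLOR_BGR2GRAY).astype(np.float32)
X,_=refit(.0405); D,a=frame(X)
def dfm(uv,zz):
    q=back(c,uv,zz)[:,:2]-D; return 1000*np.c_[q@[np.cos(a),np.sin(a)],q@[-np.sin(a),np.cos(a)]]
def seg(p0,p1,zz,name,half=3,n=40):
    p0,p1=np.array(p0,float),np.array(p1,float); d=p1-p0
    l=line_edge(g,p0,p1,n,(-d[1],d[0]),half); v=np.array(l[1]); x=np.array(l[0])
    uv=[x+v*((p-x)@v) for p in (p0,p1)]; m_=dfm(np.array(uv),zz); dl=m_[1]-m_[0]
    print(name,m_.round(1).tolist(), "across-line angle",round(np.degrees(np.arctan2(dl[1],dl[0])),2))
seg((278,105),(280,228),.0645,"bar back top edge")
seg((300.5,85),(301,112),.0645,"bar front near")
seg((310,118),(525,125),.0565,"tray +x side")
seg((310,238),(345,239),.0565,"tray -x side a",2)
seg((430,243),(505,244),.0565,"tray -x side b",2)
seg((335,52),(540,58),.0405,"deck +x edge")
seg((310,277),(500,282),.0405,"deck -x edge")
seg((551,65),(536,125),.0405,"deck near edge",3)
E
```

```text
-----
bar back top edge [[59.3, 211.2], [-39.6, 211.2]] across-line angle 179.97
bar front near [[73.9, 193.4], [54.7, 193.6]] across-line angle 179.18
tray +x side [[51.0, 187.2], [50.0, 21.0]] across-line angle -90.34
tray -x side a [[-50.2, 185.7], [-50.3, 155.4]] across-line angle -90.18
tray -x side b [[-51.2, 82.0], [-50.8, 17.6]] across-line angle -89.66
deck +x edge [[99.8, 169.4], [99.7, 10.4]] across-line angle -90.03
deck -x edge [[-99.2, 185.8], [-98.9, 5.2]] across-line angle -89.88
deck near edge [[94.7, 1.5], [48.4, 1.6]] across-line angle 179.79
```

There's no visible gap at the bar, and the bar is square to the deck, but the tray is still about -0.3° off. With plenty of time left, I'll regrip with the yaw corrected, press gently again to confirm by touch that it is home, and release.

```bash
python3 - <<'E'
from plan import *
s,R=tool(); print(s["clock"],s["tcp_pos"],R.as_euler('xyz',degrees=True))
P,Q=tray_pose(-0.1,13.6,41.2,-0.3,0); P1=P+[0,0,.11]
w=np.degrees((R.inv()*Q).as_rotvec()); print("rot",w,"then",Q.inv().apply(P1-s["tcp_pos"])*100, P)
E
```

```text
17.925 [0.49310788 0.17564496 0.34785489] [-1.79172956e+02 -6.44938813e-02  1.06435818e+01]
rot [-0.82801622 -0.05108838  1.85690417] then [ 0.59647576 13.67828343 -0.33451055] [0.51989806 0.04137877 0.2412    ]
```

Request:
carry_out([
  {"jaw": -0.3,"tx": 0,"ty": 0,"tz": 0,"wx": -0.83,"wy": -0.05,"wz": 1.86},
  {"jaw": -0.3,"tx": 0.2,"ty": 3.5,"tz": -0.1,"wx": 0,"wy": 0,"wz": 0},
  {"jaw": -0.3,"tx": 0.2,"ty": 4,"tz": -0.1,"wx": 0,"wy": 0,"wz": 0},
  {"jaw": -0.3,"tx": 0.2,"ty": 4,"tz": -0.13,"wx": 0,"wy": 0,"wz": 0},
  {"jaw": -0.3,"tx": 0,"ty": 2.18,"tz": 0,"wx": 0,"wy": 0,"wz": 0},
  {"jaw": -0.3,"tx": 0,"ty": 0,"tz": 0,"wx": 0,"wy": 0,"wz": 0},
  {"jaw": -0.3,"tx": 0,"ty": 0,"tz": 0,"wx": 0,"wy": 0,"wz": 0},
  {"jaw": -0.3,"tx": 0,"ty": 0,"tz": 0,"wx": 0,"wy": 0,"wz": 0},
])

```text
clock: 18.92
tcp_pos: [0.5231, 0.0327, 0.3494]
orientation: [-0.004, 0.996, 0.085, -0.001]
wrist_force: [-0.1, 1.1, 0.6]
finger_gap: 0.0298
```

```bash
python3 - <<'E'
from plan import *
s,R=tool(); print(s["clock"],s["tcp_pos"],R.as_euler('xyz',degrees=True),heel(s["tcp_pos"],R),s["qvel"].round(3))
P,Q=tray_pose(-0.1,13.6,41.2,-0.3,0); print(delta(P,Q))
E
```

```text
18.925 [0.52306565 0.03266921 0.34937075] [-1.79565531e+02  7.28011010e-02  9.70336072e+00] [  1.7    6.01 149.23   0.62   0.42] [ 0.006  0.001 -0.001 -0.    -0.002 -0.001]
(array([-0.15168613, -0.82983328, 10.82388033]), array([-0.43387741,  0.07627312,  0.91596956]))
```

Request:
carry_out([
  {"jaw": -0.3,"tx": -0.15,"ty": -0.4,"tz": 2,"wx": -0.43,"wy": 0.08,"wz": 0.92},
  {"jaw": -0.3,"tx": 0,"ty": -0.4,"tz": 2.4,"wx": 0,"wy": 0,"wz": 0},
  {"jaw": -0.3,"tx": 0,"ty": 0,"tz": 0,"wx": 0,"wy": 0,"wz": 0},
  {"jaw": -0.3,"tx": 0,"ty": 0,"tz": 0,"wx": 0,"wy": 0,"wz": 0},
])

```text
clock: 19.42
tcp_pos: [0.5206, 0.0403, 0.306]
orientation: [0.0, 0.997, 0.077, 0.0]
wrist_force: [0.0, -0.3, 0.2]
finger_gap: 0.0297
```

```bash
python3 - <<'E'
from plan import *
s,R=tool(); print(s["clock"],heel(s["tcp_pos"],R),s["qvel"].round(3))
P,Q=tray_pose(-0.1,13.6,41.2,-0.3,0); print(delta(P,Q))
E
```

```text
19.425 [  0.62  12.4  106.03  -0.29  -0.  ] [-0.007 -0.008  0.012 -0.002  0.     0.001]
(array([-0.06270714, -0.11692334,  6.4823552 ]), array([ 0.01042224, -0.04008454,  0.00552467]))
```

Request:
carry_out([
  {"jaw": -0.3,"tx": -0.06,"ty": -0.12,"tz": 2,"wx": 0,"wy": 0,"wz": 0},
  {"jaw": -0.3,"tx": 0,"ty": 0,"tz": 2.5,"wx": 0,"wy": 0,"wz": 0},
  {"jaw": -0.3,"tx": 0,"ty": 0,"tz": 1.9,"wx": 0,"wy": 0,"wz": 0},
  {"jaw": -0.3,"tx": 0,"ty": 0,"tz": 0,"wx": 0,"wy": 0,"wz": 0},
  {"jaw": -1,"tx": 0,"ty": 0,"tz": 0,"wx": 0,"wy": 0,"wz": 0},
  {"jaw": -1,"tx": 0,"ty": 0,"tz": 0,"wx": 0,"wy": 0,"wz": 0},
  {"jaw": -1,"tx": 0,"ty": 0,"tz": 0,"wx": 0,"wy": 0,"wz": 0},
], force=50)

```text
clock: 20.3
tcp_pos: [0.5203, 0.041, 0.2427]
orientation: [0.0, 0.997, 0.076, 0.001]
wrist_force: [-1.0, -0.2, 5.9]
finger_gap: 0.0118
```

```bash
python3 look.py q; python3 - <<'E'
from plan import *
s,R=tool(); print(s["clock"],heel(s["tcp_pos"],R))
E
```

```text
20.3 [0.5203 0.041  0.2427] [179.9702  -0.1463   8.7439] [-1.0346 -0.2332  5.903 ] [0.1272 0.1696 0.0513] 0.011796918855955777
20.3 [ 7.400e-01  1.303e+01  4.272e+01 -3.400e-01 -1.000e-02]
```

Request:
carry_out([
  {"jaw": -1,"tx": 0,"ty": -0.06,"tz": 0,"wx": 0,"wy": 0,"wz": 0},
  {"jaw": -1,"tx": 0,"ty": -0.06,"tz": 0,"wx": 0,"wy": 0,"wz": 0},
  {"jaw": -1,"tx": 0,"ty": -0.06,"tz": 0,"wx": 0,"wy": 0,"wz": 0},
  {"jaw": -1,"tx": 0,"ty": 0,"tz": 0,"wx": 0,"wy": 0,"wz": 0},
], force=50)

```text
clock: 20.8
tcp_pos: [0.5203, 0.0419, 0.2427]
orientation: [0.001, 0.997, 0.076, 0.001]
wrist_force: [0.0, -5.6, 5.4]
finger_gap: 0.0113
```

```bash
python3 look.py r; python3 - <<'E'
from plan import *
s,R=tool(); print(s["clock"],heel(s["tcp_pos"],R))
E
```

```text
20.8 [0.5203 0.0419 0.2427] [179.8191  -0.1449   8.6917] [ 0.0415 -5.574   5.4099] [-0.6199  0.1546  0.1188] 0.011296329222815852
20.8 [ 0.81 13.4  42.77 -0.4  -0.16]
```

Request:
carry_out([
  {"jaw": -1,"tx": 0,"ty": -0.08,"tz": 0,"wx": 0,"wy": 0,"wz": 0},
  {"jaw": -1,"tx": 0,"ty": -0.08,"tz": 0,"wx": 0,"wy": 0,"wz": -0.1},
  {"jaw": -1,"tx": 0,"ty": 0,"tz": 0,"wx": 0,"wy": 0,"wz": -0.1},
], force=50)

```text
clock: 21.18
tcp_pos: [0.5205, 0.0431, 0.2427]
orientation: [0.002, 0.997, 0.077, 0.002]
wrist_force: [1.5, -7.1, 3.8]
finger_gap: 0.0115
```

```bash
python3 look.py s; python3 - <<'E'
from plan import *
s,R=tool(); print(s["clock"],heel(s["tcp_pos"],R))
E
```

```text
21.175 [0.5205 0.0431 0.2427] [179.7623  -0.1949   8.8729] [ 1.5124 -7.0798  3.7768] [-0.8989 -0.0441  0.0742] 0.011538493101709683
21.175 [ 1.44 14.4  42.82 -0.22 -0.2 ]
```

Request:
carry_out([
  {"jaw": -1,"tx": 0,"ty": -0.06,"tz": 0,"wx": 0,"wy": 0,"wz": 0},
  {"jaw": -1,"tx": 0,"ty": -0.06,"tz": 0,"wx": 0,"wy": 0,"wz": 0},
  {"jaw": -1,"tx": 0,"ty": 0,"tz": 0,"wx": 0,"wy": 0,"wz": 0},
], force=50)

```text
clock: 21.55
tcp_pos: [0.5206, 0.0436, 0.2429]
orientation: [0.003, 0.997, 0.077, 0.002]
wrist_force: [1.2, -11.2, 3.9]
finger_gap: 0.0114
```

```bash
python3 look.py t; python3 - <<'E'
from plan import *
s,R=tool(); print(s["clock"],heel(s["tcp_pos"],R))
E
```

```text
21.55 [0.5206 0.0436 0.2429] [179.6349  -0.2146   8.8401] [  1.2038 -11.2206   3.9105] [-1.4929 -0.1526  0.3137] 0.011424516426180704
21.55 [ 1.71 14.41 43.04 -0.25 -0.33]
```

Request:
carry_out([
  {"jaw": -1,"tx": -0.03,"ty": 0,"tz": 0,"wx": 0,"wy": 0,"wz": -0.25},
  {"jaw": -1,"tx": -0.03,"ty": 0,"tz": 0,"wx": 0,"wy": 0,"wz": -0.25},
  {"jaw": -1,"tx": 0,"ty": 0,"tz": 0,"wx": 0,"wy": 0,"wz": 0},
], force=50)

```text
clock: 21.92
tcp_pos: [0.5205, 0.0436, 0.243]
orientation: [0.003, 0.997, 0.081, 0.003]
wrist_force: [4.2, -9.9, 4.0]
finger_gap: 0.0117
```

```bash
python3 look.py u; python3 - <<'E'
from plan import *
s,R=tool(); print(s["clock"],heel(s["tcp_pos"],R))
E
```

```text
21.925 [0.5205 0.0436 0.243 ] [179.656   -0.2866   9.2833] [ 4.1746 -9.8678  4.0092] [-1.3609 -0.3431 -0.236 ] 0.011684700369311563
21.925 [ 1.97 14.46 43.16  0.19 -0.29]
```

Request:
carry_out([
  {"jaw": -1,"tx": -0.05,"ty": 0.06,"tz": 0,"wx": 0,"wy": 0,"wz": 0.1},
  {"jaw": -1,"tx": -0.05,"ty": 0.06,"tz": 0,"wx": 0,"wy": 0,"wz": 0.1},
  {"jaw": -0.6,"tx": 0,"ty": 0,"tz": 0,"wx": 0,"wy": 0,"wz": 0},
  {"jaw": -0.3,"tx": 0,"ty": 0,"tz": 0,"wx": 0,"wy": 0,"wz": 0},
  {"jaw": -0.3,"tx": 0,"ty": 0,"tz": 0,"wx": 0,"wy": 0,"wz": 0},
  {"jaw": -0.3,"tx": 0,"ty": 0,"tz": -0.5,"wx": 0,"wy": 0,"wz": 0},
  {"jaw": -0.3,"tx": 0,"ty": 0,"tz": -1,"wx": 0,"wy": 0,"wz": 0},
  {"jaw": -0.3,"tx": 0,"ty": 0,"tz": -3,"wx": 0,"wy": 0,"wz": 0},
  {"jaw": -0.3,"tx": 0,"ty": 0,"tz": -5,"wx": 0,"wy": 0,"wz": 0},
  {"jaw": -0.3,"tx": 0,"ty": 3,"tz": -4,"wx": 0,"wy": 0,"wz": 0},
  {"jaw": -0.3,"tx": 0,"ty": 5,"tz": -2,"wx": 0,"wy": 0,"wz": 0},
  {"jaw": -0.3,"tx": 0,"ty": 5,"tz": 0,"wx": 0,"wy": 0,"wz": 0},
  {"jaw": -0.3,"tx": 0,"ty": 5,"tz": 0,"wx": 0,"wy": 0,"wz": 0},
  {"jaw": -0.3,"tx": 0,"ty": 5,"tz": 0,"wx": 0,"wy": 0,"wz": 0},
  {"jaw": -0.3,"tx": 0,"ty": 4,"tz": 0,"wx": 0,"wy": 0,"wz": 0},
  {"jaw": -0.3,"tx": 0,"ty": 0,"tz": 0,"wx": 0,"wy": 0,"wz": 0},
], force=50)

```text
clock: 23.92
tcp_pos: [0.561, -0.2252, 0.3965]
orientation: [0.0, 0.997, 0.079, 0.0]
wrist_force: [-0.1, 0.7, -0.6]
finger_gap: 0.0299
```

```bash
python3 look.py v scene top; python3 - <<'E' | sed -n '/-----/,$p'
from ed import *
im=cv2.imread('pics/scene_vraw.png'); crop(im,270,100,145,105,5.5,'pics/c14.png')
im=cv2.imread('pics/top_vraw.png'); crop(im,175,200,150,135,5,'pics/c15.png')
tr=px([(198,242),(646,180),(682,432),(232,492)],175,200)
X,c=refit(.0405)
for f in "ov":
    g=cv2.cvtColor(cv2.imread(f"pics/top_{f}raw.png"),cv2.COLOR_BGR2GRAY).astype(np.float32)
    m_=meas(X,'t',quad(g,tr),.0565); print(f,m_,"toe",(m_[0]+m_[3])/2,"heel",(m_[1]+m_[2])/2)
E
```

```text
23.925 [ 0.561  -0.2252  0.3965] [179.9558  -0.0296   9.0198] [-0.0976  0.7104 -0.6285] [ 0.0521  0.0123 -0.0166] 0.02990754501587721
-----
o [[ 50.28 188.12]
 [ 49.33  11.39]
 [-51.6   11.83]
 [-50.43 188.59]] toe [ -0.08 188.36] heel [-1.13 11.61]
v [[ 50.5  188.14]
 [ 49.81  11.43]
 [-51.12  11.79]
 [-50.36 188.56]] toe [  0.07 188.35] heel [-0.65 11.61]
```

View pics/c15.png

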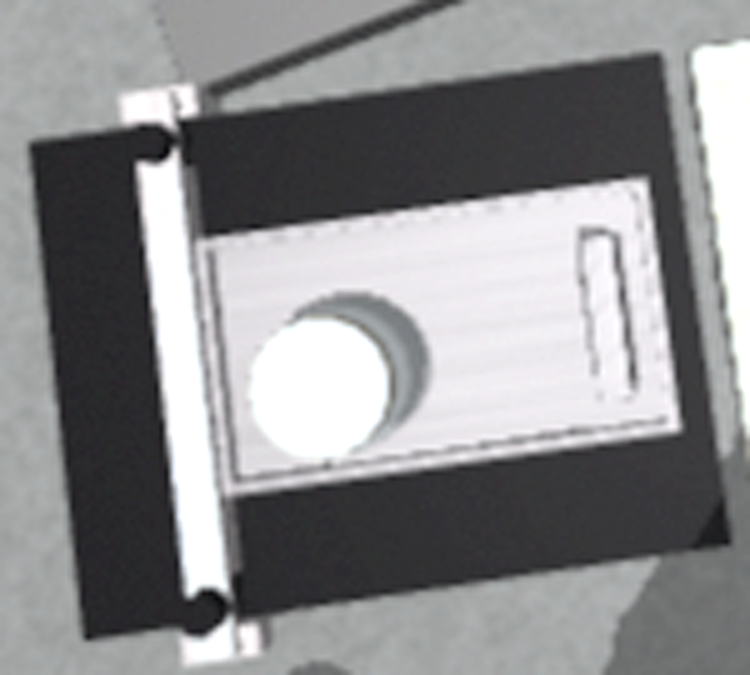

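View pics/c14.png

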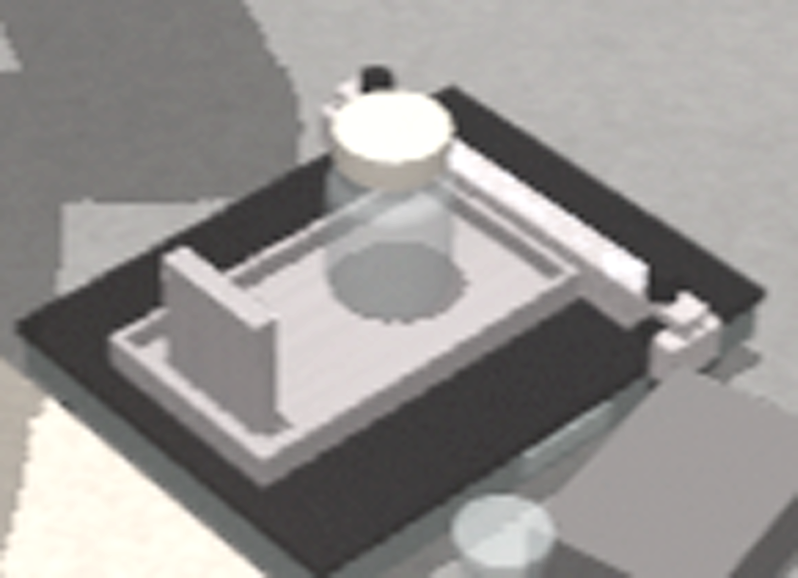

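The tray lies flat against the bar with the jar upright. The second push didn't move it along the deck (heel at 11.61 mm before and after), so it was already home, and it is now slightly squarer.

```bash
python3 -c "
from workcell import env
print(env.hand_in())"
```

```text
the job is handed in; nothing more can be done
None
```

The tray is on the deck with its toe against the stop bar, the jar is standing upright on it, the gripper is clear, and I've handed the job in. It finished at about 24 s of the 45 s limit.

**What I did:**
- I gripped the handle plate and tilted the toe up with the heel still on the board.
- I slid the tray until the toe was about 90 mm over the deck and paused there, tilted a little more so that only the heel was bearing.
- I lowered the underside onto the deck edge, brought the heel up over the step around that edge, and slid the tray flat to the bar.
- After a first release and look, I regripped to take out a small yaw error, pressed again gently and released.

**Last checks:**
- **Home against the bar:** both pushes stalled at the bar, with about 10–11 N at the wrist. The second push left the heel at the same place in the top camera, to within 0.1 mm. A close look before the second push showed no gap at the bar.
- **Centred and square:** by the top camera the toe is 0.1 mm and the heel -0.65 mm off the deck's centre line, and the tray is turned about -0.2°.
- **Surroundings:** the flask and case looked undisturbed in the last pictures. The bottle was last seen in place before the final push, and the arm did not go near it after that.

**Disagreed or not shown:**
- **Deck height:** the cameras gave 38 mm and contact gave about 40.5 mm. I went by contact.
- **Scene camera:** its tray angles did not agree with each other (about ±1.3°), so I relied on the top and wrist cameras.
- **Heel contact while sliding:** just before the pause the underside was already leaning on the deck edge and the heel read about 1 mm high. I tilted the tray to put the heel clearly back down before pausing.
- **Plunger:** I never saw it directly; that it is pressed in is inferred from the toe's contact with the bar.

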